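# Sort the sink-shelf oddments and stack the trays

## Task

Tidy the shelf by the tap: lay every clothes peg in the narrow bay and every spoon in the wide bay of the lower grey tray (the one without a handle), and only then lower the tray with the handle onto it so that all four corner lugs drop into the sockets and it sits fully home. The scrubbing brushes belong in the upper tray, which must end up stacked; leave the pot, jar, dustpan, plug and mug where they stand.

Things in the scene. Friction and masses are not known exactly. Their poses are not given: they have to be found in the camera images.
- lower: grey plastic sorting tray without a handle, fixed to the shelf. Outer size 220 (its x) x 174 (its y), rim 50 above the shelf, walls and floor 4 thick. Origin: centre of the underside. A divider along x at y = +13, 4 thick and 40 high, parts it into a narrow and a wide bay; sockets in its four corners.
- narrow_bay (a point): centre of the narrow bay's floor (68 in y, 212 in x); axes as the lower tray's. The socket posts fill the outer corners, 26 x 26
- wide_bay (a point): centre of the wide bay's floor (94 in y, 212 in x); axes as the lower tray's. The socket posts fill the outer corners, 26 x 26
- lower_rim (a point): centre of the lower tray at rim height. The four square sockets, 18 x 18, 16 deep, open at the rim, are centred at x = +-97, y = +-74 from here
- upper: grey plastic stacking tray with a carrying handle, loose, about 450 g. Outer size 220 (its x) x 174 (its y). Origin: centre, at the level of the tips of its four corner lugs, on which it stands. Walls 4 thick, up to z = 46. Seated on the lower tray (either way round) its underside rests on the rim: its origin is then 38 above the lower tray's origin.
- upper_under (a point): centre of the upper tray's underside, 12 above the lug tips. The lugs, 14 x 14 square, stepped to 9 x 9 over their lowest 6, point down at x = +-97, y = +-74 from here
- upper_handle (a point): middle of the handle bar, 53 above the lug tips; axes as the upper tray's. The bar is 14 (x) by 14 (z), spans the tray's whole width along y and lies on its side walls (z = 46 to 60), 30 clear above the inner floor
- upper_floor (a point): centre of the upper tray's inner floor, 16 above the lug tips; inside 212 (x) x 166 (y), 30 deep. The handle crosses above x = 0, leaving about 99 (x) of open floor on either side
- peg1: wooden clothes peg lying flat, 85 long (its x), 22 wide (its y), 12 high, 20 g; may be absent. Origin: centre of the underside
- peg2: wooden clothes peg lying flat, 85 long (its x), 22 wide (its y), 12 high, 20 g; may be absent. Origin: centre of the underside
- peg3: wooden clothes peg lying flat, 85 long (its x), 22 wide (its y), 12 high, 20 g; may be absent. Origin: centre of the underside
- spoon1: spoon with a black handle and round steel bowl, 129 long (its x, bowl to +x), 40 g; may be absent. Handle 14 wide (y), 10 high, from x = -65 to +28; bowl 38 across, 13 high, centred at x = +46. Origin: on the underside, under the handle, close to the balance point
- spoon2: spoon with a black handle and round steel bowl, 129 long (its x, bowl to +x), 40 g; may be absent. Handle 14 wide (y), 10 high, from x = -65 to +28; bowl 38 across, 13 high, centred at x = +46. Origin: on the underside, under the handle, close to the balance point
- brush1: wooden scrubbing brush lying bristles down, 100 long (its x), 38 high, 70 g; may be absent. Wooden back 38 wide (y), from 20 to 38 up; stiff bristles 30 wide below. Origin: centre of the underside
- brush2: wooden scrubbing brush lying bristles down, 100 long (its x), 38 high, 70 g; may be absent. Wooden back 38 wide (y), from 20 to 38 up; stiff bristles 30 wide below. Origin: centre of the underside
- pot: white ceramic pot, 55 high, 60 across the rim, loose; a bystander among the things to sort. Origin: centre of the underside
- jar: glass jar with a steel twist cap, 120 high, 72 across, loose; a bystander. Origin: centre of the underside
- dustpan: red plastic dustpan, pan 170 x 180, loose; a bystander. Origin: middle of its front lip
- plug: black rubber sink plug, 46 across, 16 high, loose; a bystander. Origin: centre of the underside
- mug: blue ceramic mug, 90 high, loose; a bystander. Origin: centre of the underside
Things that resemble listed ones, but are neither listed nor needed, are in the scene too. Leave any blue look-alike of the peg3 alone.

How it is judged:
By the outcome, as a careful person would: the job done as asked, in the order asked, and still so for the second after the job is handed in, with the robot touching nothing.
Of peg1, spoon1, peg2, brush1, spoon2, brush2, peg3 only 5 to 7 are there at a start; the rules pass over those that are not, and their reading is None.
At some moment in a run one of peg1, spoon1, peg2, brush1, spoon2, brush2, peg3 may be knocked a few centimetres aside while the robot is not near it.
It also fails if it takes over 210 s, if anything falls off the work surface, if the arm or the gripper's body presses on something with over 40 N, if the wrist force passes 120 N, or if a joint passes its speed limit or range.

## Robot

A 7-joint arm with a two-finger parallel gripper is mounted at the origin on the work surface. World frame = base frame: x ahead of the robot, y to its left, z up, the work surface at z = 0. Lengths are in m, angles in rad, forces in N, time in s.
With the tool pointing down it reaches from about 0.425 to 0.875 m from the base axis. Payload 8.4 kg.
Tool frame: the origin (TCP) lies midway between the tips of the shut fingers; the grasp point (between the pads) lies 19 mm behind it; z points along the fingers, y is the line along which they close (so a half turn about z gives the same grasp; the last joint's range is limited). The gripper opens to 87 mm and grips with 3 to 60 N. Pads are 19 mm wide; open, the fingers measure 117 mm over their backs; the gripper's body (75 mm by 190 mm) begins 51 mm behind the grasp point.
Start: joints at [1.114, 0.333, 0.04, 1.465, -0.013, 1.343, -0.059], TCP at [0.228, -0.609, 0.223] pointing down, gripper open.
Joint ranges: [-2.58, 2.58], [-0.38, 2.09], [-1.3, 1.39], [0.25, 2.4], [-1.5, 4.64], [0.08, 2.09], [-2.65, 2.65]. Speed limits (rad/s): [2.22, 2.22, 2.79, 2.79, 3.14, 3.14, 3.14].

## Interface

Orientations are given as a rotation vector (axis times angle).
In Python, from bench import arm gives the robot as it stands. The module is installed in compiled form; this text tells all that it offers.
- The arm moves only by the tool play_rows, never from a script. Its argument "motion" is a list of rows, each a list of 2 entries, a list of its own where there are three numbers: the shift along the world's x, y, z in units of 30 mm (1.0 is 30 mm), then the turn, a rotation vector about the world's x, y, z in degrees. A call has 1 to 8 rows; each row shifts and turns the commanded pose from where the row before left it; what a row does not reach is not made up. A row lasts 1/12 s, in which the tool goes at most 41.7 mm and 7.16 degrees, less where a joint would pass 70% of its speed; a pose out of reach is approached as far as the arm can. A call is refused whole if a number of a shift passes 1 or a number of a turn 7.16, either way. A call with a gripper value outside its range is refused whole. "grip" is the opening, from 0 (shut) to 1 (fully open), set as the call begins (left out, the last holds). The fingers move at their own pace and stop on an object; the grip force is fixed at half the most. Time passes only in rows, so rows that do not move let the fingers close. It gives the time, the measured TCP pose, the force, the opening and the grip force at its end, in the units of the state.
- arm.get_state(): the state, without advancing time (a new reading comes with each control period).
- arm.camera(name): name is "side" or "top" or "wrist"; returns a dict with "color" (384x512x3 uint8, red, green, blue), "intrinsics" (3x3 intrinsics, pixels), "cam_to_world" (4x4, takes a point from camera to world coordinates). Camera axes: x right, y down, z forward; pixel columns grow to the right and rows downward; lengths in m; the calibration is good to about 2 mm. A picture is of the moment at which its call begins. There is no depth.
- arm.close_job(): hands the job in; it is judged then, once.
Trained networks look in a picture, given as the dict that the camera call returned (one of the last four; its "shot" number tells which), for a name from the list of things; names that differ only in an ending like _2 or _b are one class to them, and where a whole thing is asked for, a point or a joint stands for the part that bears it (a point fixed in the world has none). Each returns a list of dicts, best first, with "confidence" (0 to 1); they miss things now and then, are a little off and sometimes report something else, mostly with a low value. They report only what shows in the picture. A call takes as long as a camera call. They do not tell look-alikes from the thing itself.
- arm.boxes_of(picture, name): "position" ([column, row] as shares, 0 to 1, of the picture: columns of its width, rows of its height, amid what is visible of it).
- arm.outline_of(picture, name): "region" (384x512 bool, what is visible of it) and "position" ([column, row] as shares, 0 to 1, of the picture: columns of its width, rows of its height, amid what is visible of it).
The state is a dict: "clock": time; "joints": joint angles; "qd": joint speeds; "joint_torque": joint torques, N m; "tcp_pos": TCP position; "ee_rot": TCP orientation; "wrist_force": force on the tool from outside, world axes, zero at the start; "ft_torque": the same for the moment, N m; "gripper_width": opening from 0.0 (shut) to 1.0 (fully open); "grasp_force": force on a finger pad.
Only numpy, scipy, OpenCV 4.12 (cv2) and the standard library are available. Lean on these libraries where they do the work, as an engineer would, in place of code of your own. Each camera call takes 0.05 s, during which the arm holds its last target. There are 200 camera calls.

## Working session

There is one attempt and no reset: what is moved stays moved. The work goes in short steps, Python scripts to look and compute and a tool call to move; the robot and the scene stay as the last step left them, time stands still between calls to the robot, and variables do not carry over. Pictures are saved under pics/ and viewed, at most 14 in all, crops included, and the job is handed in when it is done.

Besides the shell and the picture viewer there is one more tool, called after "Request:" in YAML: its name, and indented under it one key for each argument. play_rows: Moves the arm, as the interface text tells. Its arguments: {"type":"object","properties":{"motion":{"type":"array"},"grip":{"type":"number"}},"required":["motion"]}

```bash
mkdir -p pics; python3 - <<'E'
from bench import arm
import cv2,numpy as np
s=arm.get_state();print({k:np.round(v,3).tolist() for k,v in s.items()})
for c in("top","side"):
    p=arm.camera(c);cv2.imwrite(f"pics/{c}0.png",p["color"][:,:,::-1])
    np.savez(c+"0.npz",K=p["intrinsics"],T=p["cam_to_world"],c=p["color"])
    print(c,p["intrinsics"].round(1).tolist(),p["cam_to_world"].round(3).tolist())
    for n in["lower","upper","upper_handle","peg1","spoon1","brush1","pot","jar","dustpan","plug","mug"]:
        print(n,[((np.array(d["position"])*[512,384]).round(1).tolist(),round(d["confidence"],2)) for d in arm.boxes_of(p,n)])
E
```

```text
{'clock': 0.0, 'joints': [1.114, 0.334, 0.04, 1.466, -0.013, 1.343, -0.059], 'qd': [-0.001, -0.002, -0.002, 0.0, -0.001, 0.0, -0.0], 'joint_torque': [-0.001, -65.636, 1.335, -40.379, -0.06, 0.045, 0.0], 'tcp_pos': [0.227, -0.608, 0.222], 'ee_rot': [-3.09, -0.559, 0.001], 'wrist_force': [-0.674, -0.034, -0.061], 'ft_torque': [-0.003, -0.032, 0.009], 'grasp_force': 0.0, 'gripper_width': 1.003}
top [[439.9, 0.0, 257.9], [0.0, 439.9, 191.8], [0.0, 0.0, 1.0]] [[-0.037, -0.975, 0.22, 0.365], [-0.999, 0.036, -0.01, -0.079], [0.002, -0.22, -0.975, 1.168], [0.0, 0.0, 0.0, 1.0]]
lower [([344.2, 234.0], 0.79), ([207.8, 248.3], 0.56)]
upper [([109.5, 253.0], 0.63)]
upper_handle [([110.2, 252.3], 0.77)]
peg1 [([264.0, 139.3], 0.78), ([269.9, 184.8], 0.69), ([206.8, 182.2], 0.66), ([364.2, 165.3], 0.63), ([236.6, 176.9], 0.36)]
spoon1 [([210.9, 249.5], 0.67), ([235.8, 173.8], 0.55), ([178.1, 241.1], 0.53)]
brush1 [([208.0, 248.8], 0.89), ([276.8, 244.5], 0.85), ([419.3, 205.7], 0.47)]
pot [([173.5, 188.6], 0.9)]
jar [([314.1, 137.7], 0.95), ([175.6, 186.4], 0.39)]
dustpan [([107.5, 133.4], 0.91)]
plug [([109.4, 249.3], 0.65), ([196.1, 146.6], 0.64)]
mug []
side [[425.2, 0.0, 257.3], [0.0, 425.2, 188.3], [0.0, 0.0, 1.0]] [[-0.895, -0.251, 0.368, 0.108], [-0.445, 0.482, -0.754, 0.954], [0.012, -0.839, -0.543, 0.804], [0.0, 0.0, 0.0, 1.0]]
lower [([312.8, 173.6], 0.75)]
upper [([238.2, 286.4], 0.87)]
upper_handle [([238.5, 287.1], 0.61), ([240.3, 204.4], 0.23)]
peg1 [([222.1, 182.3], 0.66), ([253.1, 188.7], 0.51), ([230.9, 220.1], 0.45), ([240.4, 288.2], 0.41)]
spoon1 [([266.8, 251.5], 0.71), ([240.4, 204.4], 0.67)]
brush1 [([300.4, 202.3], 0.71), ([283.0, 232.2], 0.61)]
pot [([215.1, 227.4], 0.67)]
jar [([240.9, 156.6], 0.78)]
dustpan [([129.2, 254.5], 0.66)]
plug []
mug [([314.3, 140.8], 0.89), ([311.4, 173.8], 0.19)]
```

View pics/top0.png

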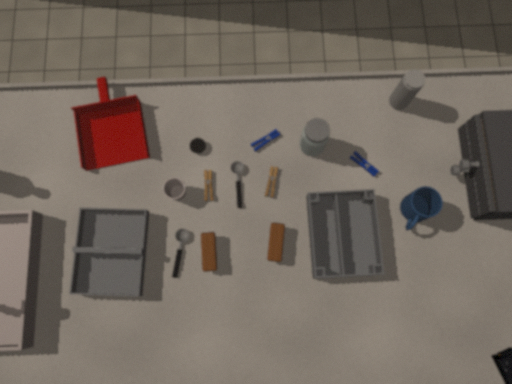

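View pics/side0.png

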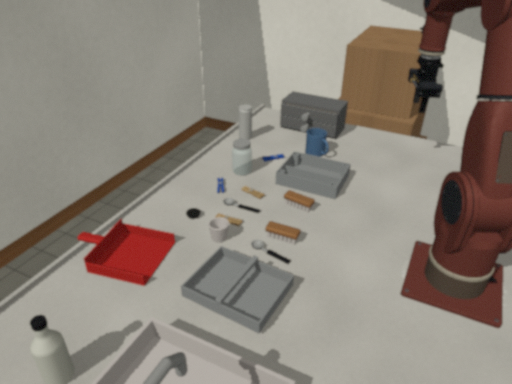

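The top picture shows the socketed tray at (345,234), with its narrow bay on the left, and the handled tray at (110,252). There are wooden pegs at (208,185) and (272,182), spoons at (239,183) and (181,252), and brushes at (208,250) and (277,243). The blue look-alikes are at (265,140) and (364,163). The mug stands at (421,205).

```bash
cat > h.py <<'E'
from bench import arm
import cv2,numpy as np
def w(p,uv,z):
    K,T=p["intrinsics"],p["cam_to_world"]
    uv=np.atleast_2d(np.asarray(uv,float)); r=np.c_[uv,np.ones(len(uv))]@np.linalg.inv(K).T@T[:3,:3].T
    return (T[:3,3]+r*((z-T[2,3])/r[:,2])[:,None])[:,:2]
def px(p,X):
    X=np.atleast_2d(X);T=p["cam_to_world"];c=(X-T[:3,3])@T[:3,:3];q=c@p["intrinsics"].T;return q[:,:2]/q[:,2:]
def rect(p,m,z):
    v,u=np.nonzero(m);q=w(p,np.c_[u,v],z)*1000
    (c,s,a)=cv2.minAreaRect(q.astype(np.float32))
    if s[0]<s[1]: a+=90;s=s[::-1]
    return np.round(c,1).tolist(),np.round(s,1).tolist(),round((a+90)%180-90,1),q.mean(0).round(1).tolist()
H=dict(peg1=.012,spoon1=.01,brush1=.038,upper=.046,lower=.05,mug=.09,jar=.12,pot=.055,plug=.016)
def scan(p,names):
    for n in names:
        for d in arm.outline_of(p,n):
            if d["confidence"]>.3:
                m=d["region"]; col=p["color"][m].mean(0).round().tolist()
                print(n,round(d["confidence"],2),(np.array(d["position"])*[512,384]).round().tolist(),"rect c,size,ang,mean",*rect(p,m,H[n]),"rgb",col)
E
python3 - <<'E'
from h import *
p=arm.camera("top");scan(p,H)
p=arm.camera("side");scan(p,["lower","upper","mug","brush1"])
p=arm.camera("wrist");print(p["intrinsics"].round(1).tolist(),p["cam_to_world"].round(3).tolist())
t=cv2.imread("pics/top0.png")
a=cv2.resize(t[110:290,300:460],None,fx=3.3,fy=3.3,interpolation=cv2.INTER_CUBIC);cv2.imwrite("pics/c1.png",a)
E
```

```text
peg1 0.65 [264.0, 137.0] rect c,size,ang,mean [775.3, -114.5] [86.0, 28.5] -56.4 [773.6, -113.1] rgb [62.0, 70.0, 100.0]
peg1 0.63 [207.0, 185.0] rect c,size,ang,mean [651.0, 42.0] [86.6, 24.2] -0.6 [650.8, 43.7] rgb [115.0, 93.0, 68.0]
peg1 0.63 [364.0, 166.0] rect c,size,ang,mean [693.7, -382.8] [83.5, 27.3] 45.6 [694.1, -382.7] rgb [53.0, 61.0, 88.0]
peg1 0.6 [271.0, 181.0] rect c,size,ang,mean [655.4, -128.0] [79.3, 20.7] -12.9 [657.6, -128.2] rgb [118.0, 95.0, 68.0]
peg1 0.41 [179.0, 247.0] rect c,size,ang,mean [472.6, 118.3] [125.6, 35.1] -4.5 [481.0, 121.1] rgb [75.0, 71.0, 66.0]
spoon1 0.75 [174.0, 249.0] rect c,size,ang,mean [470.2, 118.7] [125.5, 34.7] -4.1 [479.5, 122.5] rgb [71.0, 67.0, 63.0]
spoon1 0.63 [237.0, 174.0] rect c,size,ang,mean [650.6, -33.8] [128.5, 35.5] -1.3 [660.5, -35.8] rgb [78.0, 74.0, 68.0]
brush1 0.76 [276.0, 243.0] rect c,size,ang,mean [487.3, -129.5] [97.5, 36.6] -9.9 [486.7, -129.6] rgb [103.0, 69.0, 42.0]
brush1 0.74 [211.0, 250.0] rect c,size,ang,mean [469.9, 42.7] [98.9, 38.7] 1.8 [469.7, 42.4] rgb [102.0, 69.0, 44.0]
upper 0.95 [109.0, 251.0] r
[... 1247 characters left out ...]
54.2, 167.2] rgb [104.0, 103.0, 98.0]
upper 0.62 [238.0, 286.0] rect c,size,ang,mean [470.9, 302.7] [231.6, 206.6] -3.9 [466.3, 315.5] rgb [114.0, 116.0, 113.0]
mug 0.97 [315.0, 140.0] rect c,size,ang,mean [539.2, -427.8] [242.1, 84.1] -68.9 [537.3, -421.3] rgb [68.0, 88.0, 106.0]
mug 0.48 [240.0, 287.0] rect c,size,ang,mean [450.0, 338.9] [217.6, 197.9] -3.8 [445.9, 351.5] rgb [115.0, 116.0, 113.0]
brush1 0.64 [280.0, 232.0] rect c,size,ang,mean [464.6, 65.6] [102.1, 73.0] 1.7 [462.8, 64.2] rgb [137.0, 111.0, 86.0]
[[300.7, 0.0, 248.0], [0.0, 300.7, 187.2], [0.0, 0.0, 1.0]] [[0.35, -0.892, -0.286, 0.306], [-0.937, -0.333, -0.107, -0.579], [0.001, 0.305, -0.952, 0.384], [0.0, 0.0, 0.0, 1.0]]
```

View pics/c1.png

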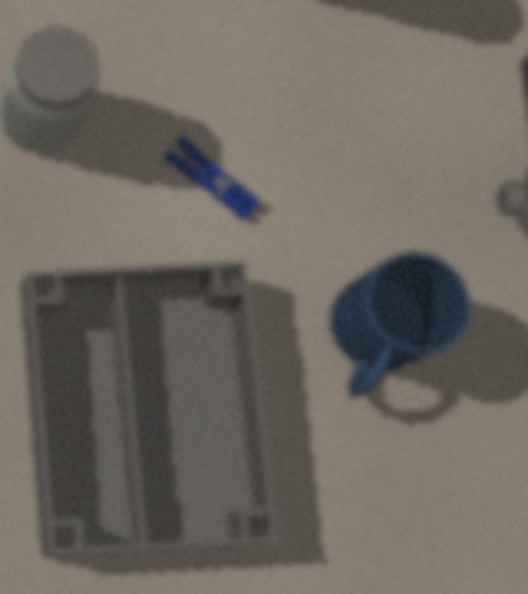

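```bash
python3 - <<'E'
from h import *
p=arm.camera("top")
q=w(p,np.array([[22,271],[243,264],[272,543],[45,553]])/3.3+[300,110],.05)*1000
print(q.round(1),q.mean(0)); d=q-np.roll(q,1,0); print(np.linalg.norm(d,axis=1),np.degrees(np.arctan2(d[:,1],d[:,0])))
s=arm.get_state()
from scipy.spatial.transform import Rotation as R
r=R.from_rotvec(s["ee_rot"]).as_matrix();print(r.round(3))
T=p=arm.camera("wrist")["cam_to_world"];print((r.T@(T[:3,3]-s["tcp_pos"])).round(4))
E
```

```text
[[ 611.6 -217.3]
 [ 610.8 -392.4]
 [ 393.6 -393.7]
 [ 392.6 -221.3]] [ 502.15519066 -306.16632013]
[219.00967306 175.039995   217.1771275  172.46100414] [   1.0270544   -90.2497625  -179.64510931   90.34501664]
[[ 0.937  0.35  -0.   ]
 [ 0.35  -0.937  0.   ]
 [ 0.    -0.    -1.   ]]
[ 0.0839 -0.0004 -0.1614]
```

Request:
play_rows:
  motion:
    - [[0.85,0.95,0],[0,0,-2.1]]
    - [[0.85,0.95,0],[0,0,-2.1]]
    - [[0.85,0.95,0],[0,0,-2.1]]
    - [[0.85,0.95,0],[0,0,-2.1]]
    - [[0.85,0.95,0],[0,0,-2.1]]
    - [[0.85,0.95,0],[0,0,-2.1]]
    - [[0.85,0.95,0],[0,0,-2.1]]
    - [[0.85,0.95,0],[0,0,-2.1]]
  grip: 0.6

```text
clock: 2.77
tcp_pos: [0.4326, -0.3793, 0.2228]
ee_rot: [3.14, 0.098, 0.001]
wrist_force: [0.5, -0.0, -0.3]
gripper_width: 0.605
grasp_force: 0.0
```

Request:
play_rows:
  motion:
    - [[0.85,0.95,0],[0,0,-2.1]]
    - [[0.85,0.95,0],[0,0,-2.1]]
    - [[0.85,0.95,0],[0,0,-2.1]]
    - [[0.85,0.95,0],[0,0,-2.1]]
    - [[0.85,0.95,0],[0,0,-2.1]]
    - [[0.85,0.95,0],[0,0,-2.1]]
    - [[0.85,0.95,0],[0,0,-2.1]]
    - [[0.85,0.95,0],[0,0,-2.1]]

```text
clock: 3.43
tcp_pos: [0.6367, -0.1513, 0.2227]
ee_rot: [3.121, -0.362, 0.001]
wrist_force: [0.7, -0.5, -0.5]
gripper_width: 0.6
grasp_force: 0.0
```

Request:
play_rows:
  motion:
    - [[0,0,0],[0,0,0]]
    - [[0,0,0],[0,0,0]]

```text
clock: 3.6
tcp_pos: [0.6369, -0.1495, 0.222]
ee_rot: [-3.121, 0.351, 0.001]
wrist_force: [-0.2, -1.5, 0.7]
gripper_width: 0.599
grasp_force: 0.0
```

```bash
python3 - <<'E'
from h import *
p=arm.camera("wrist");scan(p,["peg1","spoon1"]);cv2.imwrite("pics/w1.png",p["color"][:,:,::-1])
print(px(p,[.6565,-.128,.012]))
E
```

```text
peg1 0.98 [104.0, 180.0] rect c,size,ang,mean [651.7, 38.9] [85.0, 28.1] 0.0 [653.0, 39.6] rgb [140.0, 114.0, 88.0]
peg1 0.92 [433.0, 69.0] rect c,size,ang,mean [694.8, -381.8] [88.3, 27.5] 45.9 [695.5, -381.7] rgb [57.0, 75.0, 123.0]
peg1 0.8 [196.0, 49.0] rect c,size,ang,mean [774.1, -118.0] [84.7, 24.7] -59.3 [775.8, -119.9] rgb [68.0, 88.0, 142.0]
peg1 0.62 [229.0, 145.0] rect c,size,ang,mean [654.9, -129.7] [85.7, 23.3] -13.1 [657.7, -129.7] rgb [165.0, 135.0, 105.0]
spoon1 0.97 [157.0, 149.0] rect c,size,ang,mean [650.6, -33.1] [127.6, 37.6] -3.3 [663.9, -38.0] rgb [93.0, 89.0, 88.0]
[[227.85552857 149.22200294]]
```

View pics/w1.png

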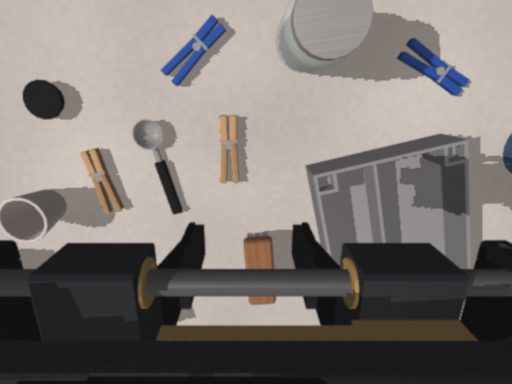

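The wrist view shows the target wooden peg at (229,148), and its position agrees with the top camera to within 2 mm. The other wooden peg is at (101,180), and the blue look-alikes and the jar are at the top.

Request:
play_rows:
  motion:
    - [[0.3,0.33,-1],[0,0,0]]
    - [[0.3,0.34,-1],[0,0,0]]
    - [[0,0,-1],[0,0,0]]
    - [[0,0,-1],[0,0,0]]
    - [[0,0,-1],[0,0,0]]
    - [[0,0,-1],[0,0,0]]
    - [[0,0,-0.6],[0,0,0]]
    - [[0,0,-0.4],[0,0,0]]

```text
clock: 4.42
tcp_pos: [0.6515, -0.1345, 0.0101]
ee_rot: [3.12, -0.362, -0.005]
wrist_force: [-0.3, 0.7, -0.5]
gripper_width: 0.599
grasp_force: 0.0
```

Request:
play_rows:
  motion:
    - [[0,0,-0.2],[0,0,0]]
    - [[0,0,0],[0,0,0]]
    - [[0,0,0],[0,0,0]]

```text
clock: 4.67
tcp_pos: [0.6542, -0.1334, 0.0077]
ee_rot: [3.121, -0.359, 0.002]
wrist_force: [-0.0, -0.8, -0.1]
gripper_width: 0.601
grasp_force: 0.0
```

Request:
play_rows:
  motion:
    - [[0,0,0],[0,0,0]]
    - [[0,0,0],[0,0,0]]
    - [[0,0,0],[0,0,0]]
    - [[0,0,0],[0,0,0]]
    - [[0,0,0],[0,0,0]]
    - [[0,0,0],[0,0,0]]
  grip: 0

```text
clock: 5.17
tcp_pos: [0.6538, -0.1326, 0.0068]
ee_rot: [-3.121, 0.358, -0.001]
wrist_force: [-0.5, 0.6, 2.4]
gripper_width: 0.246
grasp_force: 30.0
```

Request:
play_rows:
  motion:
    - [[0,0,0.7],[0,0,0]]
    - [[0,0,1],[0,0,0]]
    - [[0,0,1],[0,0,0]]
    - [[-0.8,-0.6,0.5],[0,0,1.5]]
    - [[-0.8,-0.6,0.5],[0,0,1.5]]
    - [[-0.8,-0.6,0.5],[0,0,1.5]]
    - [[-0.8,-0.6,0.5],[0,0,1.5]]
    - [[-0.8,-0.6,0.5],[0,0,1.5]]

```text
clock: 5.83
tcp_pos: [0.5323, -0.2234, 0.1632]
ee_rot: [3.138, -0.151, -0.0]
wrist_force: [-0.0, -0.8, 0.4]
gripper_width: 0.245
grasp_force: 30.0
```

Request:
play_rows:
  motion:
    - [[-0.8,-0.6,0.5],[0,0,1.5]]
    - [[-0.8,-0.6,0.5],[0,0,1.5]]
    - [[-0.8,-0.6,0.5],[0,0,1.5]]
    - [[-0.8,-0.7,0.5],[0,0,1.3]]
    - [[0,0,0],[0,0,0]]
    - [[0,0,0],[0,0,0]]

```text
clock: 6.33
tcp_pos: [0.4367, -0.2995, 0.2237]
ee_rot: [3.14, -0.001, 0.003]
wrist_force: [0.5, 0.8, -0.2]
gripper_width: 0.243
grasp_force: 30.0
```

```bash
python3 - <<'E'
from h import *
p=arm.camera("wrist");cv2.imwrite("pics/w2.png",p["color"][:,:,::-1]);np.savez("w2.npz",intrinsics=p["intrinsics"],cam_to_world=p["cam_to_world"])
s=arm.get_state();print(s["clock"],s["tcp_pos"],s["ee_rot"],s["gripper_width"])
E
```

```text
6.3833 [ 0.43758382 -0.29787992  0.22285754] [3.14133642e+00 3.20581466e-03 1.35788234e-03] 0.24702473848929846
```

View pics/w2.png

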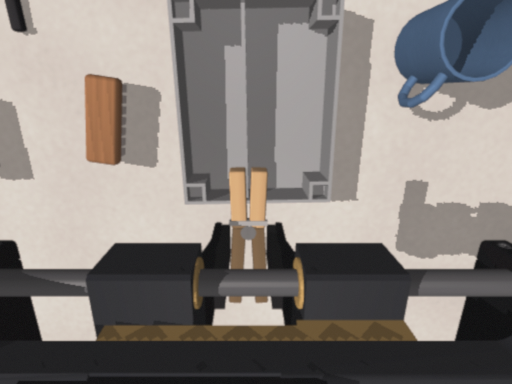

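The wrist picture shows the peg held at (248,230) and the near rim corners at about (185,205) and (331,202). The sockets are at (196,192), (317,188), (182,8) and (327,12).

```bash
python3 - <<'E'
from h import *
p=dict(np.load("w2.npz"))
print(w(p,[[185,205],[331,202],[167,0],[343,0]],.05)*1000)
print(w(p,[[245,0],[248,190]],.044)*1000)
print(px(p,[[.4376,-.2979,.2229]]), w(p,[[250,168],[250,302]],.229)*1000)
def model(c,yaw):
    R=np.array([[np.cos(yaw),-np.sin(yaw)],[np.sin(yaw),np.cos(yaw)]])
    L=[(sx*110,sy*87) for sx in(-1,1) for sy in(-1,1)]+[(sx*97+a,sy*74+b) for sx in(-1,1) for sy in(-1,1) for a in(-9,9) for b in(-9,9)]
    X=np.array(L)@R.T+c; return px(p,np.c_[X/1000,np.full(len(X),.05)])
im=cv2.imread("pics/w2.png");im=cv2.resize(im,None,fx=4,fy=4,interpolation=cv2.INTER_CUBIC)
for u,v in model((502,-306),np.radians(.5)): cv2.circle(im,(int(u*4+2),int(v*4+2)),3,(0,0,255),-1)
cv2.imwrite("pics/w2m.png",np.vstack([im[:120,640:1440],im[680:860,640:1440]]))
E
```

```text
[[ 391.22365451 -224.56304313]
 [ 394.74238558 -398.45148995]
 [ 605.3312094  -220.81132339]
 [ 605.25724661 -392.74477408]]
[[ 606.82092737 -296.9258429 ]
 [ 407.95814725 -299.71670542]]
[[245.50004911 236.37919201]] [[ 481.18683392 -300.49494486]
 [ 395.562863   -300.58513738]]
```

View pics/w2m.png

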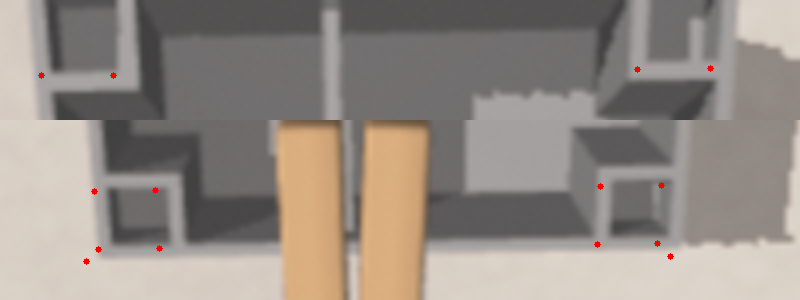

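```bash
python3 - <<'E'
from h import *
from scipy.optimize import least_squares as ls
p=dict(np.load("w2.npz"))
N=[(-88,83,110,187),(-88,65,173,187),(-106,83,112,243),(-106,65,173,243),(-88,-65,608,182),(-88,-83,662,180),(-106,-65,610,240),(-106,-83,664,238)]
F=[(88,83,57,75),(88,65,118,75),(88,-65,645,64),(88,-83,700,64)]
L=np.array([n[:2] for n in N+F],float)
U=np.array([((n[2]+640)/4,(n[3]+560)/4) for n in N]+[((n[2]+640)/4,n[3]/4) for n in F])-.4
def pr(v):
    c,s=np.cos(v[2]),np.sin(v[2]);X=L@np.array([[c,s],[-s,c]])+v[:2];return px(p,np.c_[X/1000,np.full(len(X),.05)])
r=ls(lambda v:(pr(v)-U).ravel(),[502,-306,0]);print(r.x[:2],np.degrees(r.x[2]));print((pr(r.x)-U).round(1).tolist())
E
```

```text
[ 502.90888472 -308.18853431] 0.9744031851328284
[[-1.5, 0.8], [-1.9, 0.6], [-0.8, 1.3], [-0.9, 1.0], [0.6, -0.2], [2.5, 0.1], [-0.6, -0.2], [1.0, 0.1], [-2.6, -0.1], [0.3, -0.5], [-0.4, -0.3], [4.1, -0.7]]
```

Request:
play_rows:
  motion:
    - [[0.9,0.31,0],[0,0,0.7]]
    - [[0.9,0.31,-0.3],[0,0,0]]
    - [[0.9,0.31,-1],[0,0,0]]
    - [[0.9,0.31,-1],[0,0,0]]
    - [[0,0,-1],[0,0,0]]
    - [[0,0,-1],[0,0,0]]
    - [[0,0,-0.5],[0,0,0]]
    - [[0,0,0],[0,0,0]]

```text
clock: 7.05
tcp_pos: [0.5437, -0.2573, 0.0732]
ee_rot: [-3.137, -0.029, 0.011]
wrist_force: [0.2, 0.4, -0.9]
gripper_width: 0.247
grasp_force: 30.0
```

Request:
play_rows:
  motion:
    - [[0,0,0],[0,0,0]]
    - [[0,0,0],[0,0,0]]

```text
clock: 7.22
tcp_pos: [0.5468, -0.2599, 0.0796]
ee_rot: [3.141, 0.026, 0.002]
wrist_force: [0.1, -0.2, 0.7]
gripper_width: 0.246
grasp_force: 30.0
```

Request:
play_rows:
  motion:
    - [[0,0,-0.8],[0,0,0]]
    - [[0,0,-0.7],[0,0,0]]
    - [[0,0,-0.4],[0,0,0]]
    - [[0,0,-0.2],[0,0,0]]
    - [[0,0,0],[0,0,0]]
    - [[0,0,0],[0,0,0]]
    - [[0,0,0],[0,0,0]]

```text
clock: 7.8
tcp_pos: [0.5466, -0.2609, 0.017]
ee_rot: [3.141, 0.025, 0.003]
wrist_force: [0.2, 0.7, -0.0]
gripper_width: 0.246
grasp_force: 30.0
```

Request:
play_rows:
  motion:
    - [[0,0,0],[0,0,0]]
    - [[0,0,0],[0,0,0]]
    - [[0,0,0],[0,0,0]]
  grip: 0.33

```text
clock: 8.05
tcp_pos: [0.546, -0.2607, 0.0162]
ee_rot: [3.141, 0.025, 0.001]
wrist_force: [0.8, 0.2, -0.6]
gripper_width: 0.316
grasp_force: 0.0
```

Request:
play_rows:
  motion:
    - [[0,0,0.5],[0,0,0]]
    - [[0,0,1],[0,0,0]]
    - [[0,0,1],[0,0,0]]
    - [[0,0,1],[0,0,0]]
    - [[0,0,1],[0,0,0]]
    - [[0,0,1],[0,0,0]]

```text
clock: 8.55
tcp_pos: [0.5455, -0.2604, 0.1824]
ee_rot: [3.141, 0.025, 0.001]
wrist_force: [0.5, 0.7, -0.0]
gripper_width: 0.33
grasp_force: 0.0
```

```bash
cat >> h.py <<'E'
def spoons(p):
    for d in arm.outline_of(p,"spoon1"):
        if d["confidence"]<.3: continue
        m=d["region"].astype(np.uint8); v,u=np.nonzero(m); q=w(p,np.c_[u,v],.008)*1000
        c=q.mean(0); _,_,V=np.linalg.svd(q-c,full_matrices=False); a=V[0]*np.sign(V[0][0])
        t=(q-c)@a; n=(q-c)@[-a[1],a[0]]
        # centreline from slices
        ts=np.arange(t.min()+6,t.max()-5,6); ns=np.array([np.median(n[abs(t-k)<5]) for k in ts])
        k=np.polyfit(ts,ns,1); ang=np.degrees(np.arctan2(a[1],a[0])+np.arctan(k[0])); mid=(t.min()+t.max())/2
        o=c+a*mid+np.array([-a[1],a[0]])*np.polyval(k,mid)
        wd=[np.ptp(n[abs(t-(mid+x))<6]).round() if (abs(t-(mid+x))<6).any() else -1 for x in(-45,-20,20,45)]
        print("spoon",round(d["confidence"],2),"o",o.round(1),"ang",ang.round(1),"len",np.ptp(t).round(),"widths",wd)
E
python3 - <<'E'
from h import *
p=arm.camera("top");scan(p,["peg1","brush1"]);spoons(p)
p=arm.camera("wrist");spoons(p)
E
```

```text
peg1 0.66 [322.0, 228.0] rect c,size,ang,mean [526.6, -259.7] [32.0, 21.4] -2.1 [529.5, -259.3] rgb [98.0, 77.0, 54.0]
peg1 0.66 [263.0, 140.0] rect c,size,ang,mean [775.3, -115.5] [80.6, 23.3] -59.3 [776.4, -117.4] rgb [71.0, 81.0, 120.0]
peg1 0.51 [206.0, 184.0] rect c,size,ang,mean [651.1, 43.4] [86.4, 21.5] -0.6 [652.2, 44.3] rgb [139.0, 112.0, 82.0]
brush1 0.89 [277.0, 241.0] rect c,size,ang,mean [488.3, -130.8] [98.9, 41.6] -9.2 [488.3, -131.0] rgb [122.0, 83.0, 54.0]
brush1 0.63 [211.0, 248.0] rect c,size,ang,mean [470.9, 42.8] [100.7, 39.2] 1.4 [470.7, 42.3] rgb [122.0, 84.0, 54.0]
brush1 0.48 [109.0, 252.0] rect c,size,ang,mean [480.4, 295.6] [225.6, 190.7] -3.9 [478.2, 294.4] rgb [103.0, 100.0, 96.0]
spoon 0.63 o [472.1 123.8] ang -10.5 len 129.0 widths [np.float64(15.0), np.float64(13.0), np.float64(7.0), np.float64(35.0)]
spoon 0.38 o [ 474.4 -238.8] ang -4.8 len 155.0 widths [np.float64(29.0), np.float64(34.0), np.float64(48.0), np.float64(45.0)]
spoon 0.64 o [649.5 -39. ] ang 4.7 len 126.0 widths [np.float64(17.0), np.float64(17.0), np.float64(8.0), np.float64(39.0)]
```

Request:
play_rows:
  motion:
    - [[0.38,0.82,0],[0,0,0.5]]
    - [[0.38,0.82,0],[0,0,0.5]]
    - [[0.38,0.82,0],[0,0,0.5]]
    - [[0.38,0.82,0],[0,0,0.5]]
    - [[0.38,0.82,0],[0,0,0.5]]
    - [[0.38,0.82,0],[0,0,0.5]]
    - [[0.38,0.82,0],[0,0,0.5]]
    - [[0.38,0.82,-0.3],[0,0,0.4]]
  grip: 0.5

```text
clock: 9.52
tcp_pos: [0.6374, -0.0625, 0.1715]
ee_rot: [-3.139, -0.132, -0.0]
wrist_force: [1.1, -0.3, 0.5]
gripper_width: 0.5
grasp_force: 0.0
```

Request:
play_rows:
  motion:
    - [[0.38,0.82,-0.7],[0,0,0]]
    - [[0,0,-1],[0,0,0]]
    - [[0,0,-1],[0,0,0]]
    - [[0,0,-1],[0,0,0]]
    - [[0,0,-0.9],[0,0,0]]
    - [[0,0,-0.6],[0,0,0]]
    - [[0,0,0],[0,0,0]]
    - [[0,0,0],[0,0,0]]

```text
clock: 10.18
tcp_pos: [0.6467, -0.039, 0.0138]
ee_rot: [-3.138, -0.132, 0.006]
wrist_force: [0.4, 0.8, 0.0]
gripper_width: 0.498
grasp_force: 0.0
```

Request:
play_rows:
  motion:
    - [[0,0,-0.3],[0,0,0]]
    - [[0,0,0],[0,0,0]]
    - [[0,0,0],[0,0,0]]

```text
clock: 10.43
tcp_pos: [0.6485, -0.0391, 0.0071]
ee_rot: [3.139, 0.131, 0.001]
wrist_force: [-0.3, -0.2, 0.2]
gripper_width: 0.502
grasp_force: 0.0
```

Request:
play_rows:
  motion:
    - [[0,0,0],[0,0,0]]
    - [[0,0,0],[0,0,0]]
    - [[0,0,0],[0,0,0]]
    - [[0,0,0],[0,0,0]]
    - [[0,0,0],[0,0,0]]
    - [[0,0,0.5],[0,0,0]]
    - [[0,0,1],[0,0,0]]
    - [[0,0,1],[0,0,0]]
  grip: 0

```text
clock: 11.1
tcp_pos: [0.6471, -0.0391, 0.0813]
ee_rot: [-3.138, -0.132, 0.004]
wrist_force: [0.8, 0.4, 0.0]
gripper_width: 0.031
grasp_force: 0.0
```

Request:
play_rows:
  motion:
    - [[0,0,1],[0,0,0]]
    - [[0,0,1],[0,0,0]]
    - [[-0.48,-0.96,0.5],[0,0,-0.4]]
    - [[-0.49,-0.97,0],[0,0,-0.4]]
    - [[-0.48,-0.96,0],[0,0,-0.4]]
    - [[-0.49,-0.97,0],[0,0,-0.4]]
    - [[-0.48,-0.96,0],[0,0,-0.4]]
    - [[-0.49,-0.97,0],[0,0,-0.4]]

```text
clock: 11.77
tcp_pos: [0.5601, -0.214, 0.1568]
ee_rot: [3.141, 0.065, 0.001]
wrist_force: [0.6, -0.5, -0.1]
gripper_width: 0.005
grasp_force: 0.0
```

Request:
play_rows:
  motion:
    - [[-0.48,-0.96,0],[0,0,-0.4]]
    - [[-0.49,-0.97,0],[0,0,-0.4]]
    - [[-0.48,-0.96,0],[0,0,-0.4]]
    - [[-0.49,-0.97,0],[0,0,-0.4]]
    - [[-0.48,-0.96,0],[0,0,0]]
    - [[0,0,-0.7],[0,0,0]]
    - [[0,0,-1],[0,0,0]]
    - [[0,0,-0.5],[0,0,0]]

```text
clock: 12.43
tcp_pos: [0.4868, -0.3576, 0.088]
ee_rot: [-3.14, -0.019, 0.003]
wrist_force: [0.2, 0.3, -0.5]
gripper_width: 0.004
grasp_force: 0.0
```

Request:
play_rows:
  motion:
    - [[0,0,0],[0,0,0]]
    - [[0,0,0],[0,0,0]]

```text
clock: 12.6
tcp_pos: [0.488, -0.3571, 0.0903]
ee_rot: [-3.141, -0.022, 0.002]
wrist_force: [0.3, 0.4, 0.1]
gripper_width: 0.006
grasp_force: 0.0
```

```bash
python3 - <<'E'
from h import *
p=arm.camera("top");spoons(p);scan(p,["peg1"]);cv2.imwrite("pics/t2.png",p["color"][:,:,::-1])
E
```

```text
spoon 0.8 o [472.1 123.8] ang -10.2 len 129.0 widths [np.float64(15.0), np.float64(15.0), np.float64(8.0), np.float64(35.0)]
spoon 0.5 o [651.2 -37.6] ang 3.8 len 130.0 widths [np.float64(14.0), np.float64(13.0), np.float64(7.0), np.float64(33.0)]
spoon 0.32 o [644.6 136.2] ang 28.4 len 69.0 widths [-1, np.float64(47.0), np.float64(53.0), -1]
peg1 0.83 [321.0, 224.0] rect c,size,ang,mean [547.0, -258.9] [82.6, 24.8] 1.8 [545.1, -259.4] rgb [93.0, 74.0, 54.0]
peg1 0.81 [363.0, 165.0] rect c,size,ang,mean [694.0, -381.7] [84.7, 28.4] 43.6 [695.6, -381.5] rgb [58.0, 66.0, 95.0]
peg1 0.8 [263.0, 138.0] rect c,size,ang,mean [774.9, -116.1] [80.2, 22.3] -57.2 [774.8, -117.1] rgb [60.0, 71.0, 108.0]
peg1 0.64 [207.0, 180.0] rect c,size,ang,mean [653.9, 44.7] [86.6, 24.5] -0.8 [654.9, 44.4] rgb [128.0, 104.0, 78.0]
```

View pics/t2.png

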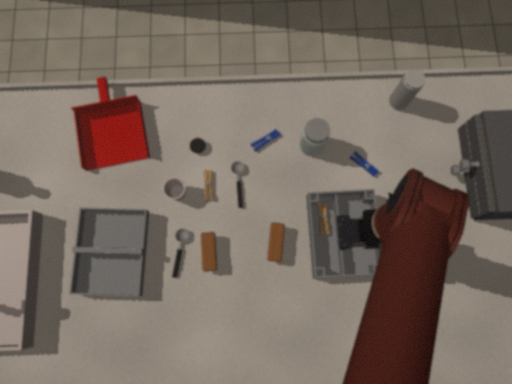

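The picture shows the peg lying in the narrow bay at (324,219), and the spoon still at (239,185) where it was not gripped. I closed too late relative to the lift, so I'm retrying a little lower with a longer wait.

Request:
play_rows:
  motion:
    - [[0,0,1],[0,0,0]]
    - [[0,0,1],[0,0,0]]
    - [[0.48,0.96,0.2],[0,0,0.3]]
    - [[0.49,0.97,0],[0,0,0.3]]
    - [[0.48,0.96,0],[0,0,0.3]]
    - [[0.49,0.97,0],[0,0,0.3]]
    - [[0.48,0.96,0],[0,0,0.3]]
    - [[0.49,0.97,0],[0,0,0.3]]
  grip: 0.45

```text
clock: 13.42
tcp_pos: [0.5768, -0.1824, 0.1584]
ee_rot: [3.14, 0.072, 0.004]
wrist_force: [0.2, -0.6, -0.5]
gripper_width: 0.436
grasp_force: 0.0
```

Request:
play_rows:
  motion:
    - [[0.48,0.96,0],[0,0,0.3]]
    - [[0.49,0.97,0],[0,0,0.3]]
    - [[0.48,0.96,0],[0,0,0.3]]
    - [[0.49,0.97,0],[0,0,0.3]]
    - [[0.48,0.96,-0.5],[0,0,0]]
    - [[0,0,-1],[0,0,0]]
    - [[0,0,-1],[0,0,0]]
    - [[0,0,-1],[0,0,0]]

```text
clock: 14.08
tcp_pos: [0.6496, -0.0381, 0.0522]
ee_rot: [3.139, 0.107, 0.005]
wrist_force: [-0.3, -1.1, -0.4]
gripper_width: 0.449
grasp_force: 0.0
```

Request:
play_rows:
  motion:
    - [[0,0,-0.8],[0,0,0]]
    - [[0,0,-0.4],[0,0,0]]
    - [[0,0,-0.2],[0,0,0]]
    - [[0,0,0],[0,0,0]]
    - [[0,0,0],[0,0,0]]
    - [[0,0,0],[0,0,0]]

```text
clock: 14.58
tcp_pos: [0.6496, -0.0392, 0.0116]
ee_rot: [3.14, 0.104, 0.005]
wrist_force: [0.4, 0.4, 0.2]
gripper_width: 0.452
grasp_force: 0.0
```

Request:
play_rows:
  motion:
    - [[0,0,-0.25],[0,0,0]]
    - [[0,0,0],[0,0,0]]
    - [[0,0,0],[0,0,0]]

```text
clock: 14.83
tcp_pos: [0.6481, -0.0392, 0.002]
ee_rot: [3.14, 0.104, -0.0]
wrist_force: [1.2, -0.0, 0.7]
gripper_width: 0.45
grasp_force: 0.0
```

Request:
play_rows:
  motion:
    - [[0,0,0],[0,0,0]]
    - [[0,0,0],[0,0,0]]
    - [[0,0,0],[0,0,0]]
    - [[0,0,0],[0,0,0]]
    - [[0,0,0],[0,0,0]]
    - [[0,0,0],[0,0,0]]
    - [[0,0,0],[0,0,0]]
    - [[0,0,0],[0,0,0]]
  grip: 0

```text
clock: 15.5
tcp_pos: [0.6483, -0.0391, 0.0021]
ee_rot: [-3.14, -0.104, -0.0]
wrist_force: [0.4, -0.1, 0.5]
gripper_width: 0.153
grasp_force: 30.0
```

Request:
play_rows:
  motion:
    - [[0,0,0.6],[0,0,0]]
    - [[0,0,1],[0,0,0]]
    - [[0,0,1],[0,0,0]]
    - [[0,0,1],[0,0,0]]
    - [[0,0,1],[0,0,0]]
    - [[-0.48,-0.96,0.7],[0,0,-0.3]]
    - [[-0.49,-0.97,0],[0,0,-0.3]]
    - [[-0.48,-0.96,0],[0,0,-0.3]]

```text
clock: 16.17
tcp_pos: [0.6051, -0.1264, 0.1629]
ee_rot: [3.14, 0.081, 0.005]
wrist_force: [0.3, -1.3, -1.8]
gripper_width: 0.159
grasp_force: 30.0
```

Request:
play_rows:
  motion:
    - [[-0.49,-0.97,0],[0,0,-0.3]]
    - [[-0.48,-0.96,0],[0,0,-0.3]]
    - [[-0.49,-0.97,0],[0,0,-0.3]]
    - [[-0.48,-0.96,0],[0,0,-0.3]]
    - [[-0.49,-0.97,0],[0,0,-0.3]]
    - [[-0.48,-0.96,0],[0,0,-0.3]]
    - [[-0.49,-0.97,0],[0,0,-0.3]]
    - [[-0.48,-0.96,0],[0,0,0]]

```text
clock: 16.83
tcp_pos: [0.4873, -0.3587, 0.1611]
ee_rot: [3.141, 0.021, 0.0]
wrist_force: [0.9, 0.8, -0.7]
gripper_width: 0.155
grasp_force: 30.0
```

Request:
play_rows:
  motion:
    - [[0,0,-0.7],[0,0,0]]
    - [[0,0,-1],[0,0,0]]
    - [[0,0,-0.5],[0,0,0]]
    - [[0,0,0],[0,0,0]]
    - [[0,0,0],[0,0,0]]
    - [[0,0,0],[0,0,0]]

```text
clock: 17.33
tcp_pos: [0.4891, -0.3577, 0.0964]
ee_rot: [3.141, 0.022, 0.002]
wrist_force: [0.2, -1.0, -0.5]
gripper_width: 0.156
grasp_force: 30.0
```

Request:
play_rows:
  motion:
    - [[0,0,-1],[0,0,0]]
    - [[0,0,-0.9],[0,0,0]]
    - [[0,0,-0.6],[0,0,0]]
    - [[0,0,-0.3],[0,0,0]]
    - [[0,0,-0.05],[0,0,0]]
    - [[0,0,0],[0,0,0]]
    - [[0,0,0],[0,0,0]]

```text
clock: 17.92
tcp_pos: [0.4895, -0.3581, 0.0114]
ee_rot: [3.14, 0.022, 0.004]
wrist_force: [0.0, 0.4, -0.6]
gripper_width: 0.158
grasp_force: 30.0
```

Request:
play_rows:
  motion:
    - [[0,0,0],[0,0,0]]
    - [[0,0,0],[0,0,0]]
    - [[0,0,0],[0,0,0]]
  grip: 0.27

```text
clock: 18.17
tcp_pos: [0.4888, -0.3578, 0.0105]
ee_rot: [3.141, 0.022, 0.002]
wrist_force: [-0.1, 0.7, -0.1]
gripper_width: 0.25
grasp_force: 0.0
```

Request:
play_rows:
  motion:
    - [[0,0,0.5],[0,0,0]]
    - [[0,0,1],[0,0,0]]
    - [[0,0,1],[0,0,0]]
    - [[0,0,1],[0,0,0]]
    - [[0,0,1],[0,0,0]]
    - [[0,0,0.5],[0,0,0]]

```text
clock: 18.67
tcp_pos: [0.4896, -0.3582, 0.1642]
ee_rot: [3.139, 0.022, 0.007]
wrist_force: [0.5, 0.3, 0.3]
gripper_width: 0.266
grasp_force: 0.0
```

Request:
play_rows:
  motion:
    - [[0.39,0.96,0],[0,0,-0.2]]
    - [[0.39,0.96,0],[0,0,-0.2]]
    - [[0.39,0.96,0],[0,0,-0.2]]
    - [[0.39,0.96,0],[0,0,-0.2]]
    - [[0.39,0.96,0],[0,0,-0.2]]
    - [[0.39,0.96,0],[0,0,-0.2]]
    - [[0.39,0.96,0],[0,0,-0.2]]
    - [[0.39,0.96,0],[0,0,0]]
  grip: 0.5

```text
clock: 19.33
tcp_pos: [0.5824, -0.1256, 0.1601]
ee_rot: [3.141, -0.017, 0.001]
wrist_force: [-0.0, -0.3, 0.8]
gripper_width: 0.497
grasp_force: 0.0
```

Request:
play_rows:
  motion:
    - [[0.39,0.96,0],[0,0,0]]
    - [[0.39,0.96,0],[0,0,0]]
    - [[0.39,0.96,0],[0,0,0]]
    - [[0.39,0.96,0],[0,0,0]]
    - [[0.39,0.96,0],[0,0,0]]
    - [[0.39,0.96,-0.4],[0,0,0]]
    - [[0,0,-1],[0,0,0]]
    - [[0,0,-1],[0,0,0]]

```text
clock: 20.0
tcp_pos: [0.6536, 0.0493, 0.0884]
ee_rot: [-3.14, 0.01, -0.006]
wrist_force: [-0.1, -0.8, -0.7]
gripper_width: 0.506
grasp_force: 0.0
```

Request:
play_rows:
  motion:
    - [[0,0,-1],[0,0,0]]
    - [[0,0,-0.9],[0,0,0]]
    - [[0,0,-0.5],[0,0,0]]
    - [[0,0,-0.2],[0,0,0]]
    - [[0,0,0],[0,0,0]]
    - [[0,0,0],[0,0,0]]

```text
clock: 20.5
tcp_pos: [0.6528, 0.0459, 0.0106]
ee_rot: [-3.141, 0.017, -0.002]
wrist_force: [0.8, -0.3, 0.8]
gripper_width: 0.504
grasp_force: 0.0
```

Request:
play_rows:
  motion:
    - [[0,0,-0.2],[0,0,0]]
    - [[0,0,0],[0,0,0]]

```text
clock: 20.67
tcp_pos: [0.6527, 0.0458, 0.0041]
ee_rot: [-3.142, 0.017, -0.002]
wrist_force: [-0.9, 0.3, 0.1]
gripper_width: 0.502
grasp_force: 0.0
```

Request:
play_rows:
  motion:
    - [[0,0,0],[0,0,0]]
    - [[0,0,0],[0,0,0]]
    - [[0,0,0],[0,0,0]]
    - [[0,0,0],[0,0,0]]
    - [[0,0,0],[0,0,0]]
    - [[0,0,0],[0,0,0]]
    - [[0,0,0],[0,0,0]]
  grip: 0

```text
clock: 21.25
tcp_pos: [0.6523, 0.0458, 0.0038]
ee_rot: [3.142, -0.017, 0.0]
wrist_force: [-0.6, -0.9, 3.3]
gripper_width: 0.25
grasp_force: 29.9
```

Request:
play_rows:
  motion:
    - [[0,0,0.6],[0,0,0]]
    - [[0,0,1],[0,0,0]]
    - [[0,0,1],[0,0,0]]
    - [[0,0,1],[0,0,0]]
    - [[0,0,1],[0,0,0]]
    - [[-0.54,-0.86,0.5],[0,0,0.1]]
    - [[-0.54,-0.86,0],[0,0,0.1]]
    - [[-0.54,-0.86,0],[0,0,0.1]]

```text
clock: 21.92
tcp_pos: [0.6037, -0.0319, 0.1579]
ee_rot: [-3.142, 0.006, -0.004]
wrist_force: [0.9, -0.3, 0.1]
gripper_width: 0.252
grasp_force: 29.9
```

Request:
play_rows:
  motion:
    - [[-0.54,-0.86,0],[0,0,0.1]]
    - [[-0.54,-0.86,0],[0,0,0.1]]
    - [[-0.54,-0.86,0],[0,0,0.1]]
    - [[-0.54,-0.86,0],[0,0,0.1]]
    - [[-0.54,-0.86,0],[0,0,0.1]]
    - [[-0.54,-0.86,0],[0,0,0.1]]
    - [[-0.54,-0.86,0],[0,0,0.1]]
    - [[-0.54,-0.86,0],[0,0,0.2]]

```text
clock: 22.58
tcp_pos: [0.4729, -0.2391, 0.1566]
ee_rot: [3.142, 0.017, 0.0]
wrist_force: [-0.2, -0.2, 0.3]
gripper_width: 0.245
grasp_force: 29.9
```

Request:
play_rows:
  motion:
    - [[-0.54,-0.86,-0.6],[0,0,0.2]]
    - [[0,0,-1],[0,0,0]]
    - [[0,0,-0.6],[0,0,0]]
    - [[0,0,0],[0,0,0]]
    - [[0,0,0],[0,0,0]]
    - [[0,0,0],[0,0,0]]

```text
clock: 23.08
tcp_pos: [0.4586, -0.2637, 0.0918]
ee_rot: [3.141, 0.023, 0.002]
wrist_force: [0.3, 0.6, 0.0]
gripper_width: 0.245
grasp_force: 29.9
```

Request:
play_rows:
  motion:
    - [[0,0,-1],[0,0,0]]
    - [[0,0,-0.9],[0,0,0]]
    - [[0,0,-0.5],[0,0,0]]
    - [[0,0,-0.3],[0,0,0]]
    - [[0,0,0],[0,0,0]]
    - [[0,0,0],[0,0,0]]

```text
clock: 23.58
tcp_pos: [0.4587, -0.264, 0.0107]
ee_rot: [3.141, 0.023, 0.002]
wrist_force: [-0.3, 0.8, 0.6]
gripper_width: 0.249
grasp_force: 29.9
```

Request:
play_rows:
  motion:
    - [[0,0,0],[0,0,0]]
    - [[0,0,0],[0,0,0]]
    - [[0,0,0],[0,0,0]]
  grip: 0.31

```text
clock: 23.83
tcp_pos: [0.4585, -0.2642, 0.0107]
ee_rot: [3.141, 0.022, 0.003]
wrist_force: [0.2, -0.2, -0.4]
gripper_width: 0.3
grasp_force: 0.0
```

Request:
play_rows:
  motion:
    - [[0,0,0.5],[0,0,0]]
    - [[0,0,1],[0,0,0]]
    - [[0,0,1],[0,0,0]]
    - [[0,0,1],[0,0,0]]
    - [[0,0,1],[0,0,0]]
    - [[0,0,0.5],[0,0,0]]

```text
clock: 24.33
tcp_pos: [0.4592, -0.2645, 0.1642]
ee_rot: [3.139, 0.022, 0.008]
wrist_force: [1.6, 0.0, 0.3]
gripper_width: 0.31
grasp_force: 0.0
```

```bash
python3 - <<'E'
from h import *
p=arm.camera("top");spoons(p);scan(p,["peg1","brush1","upper"]);print(arm.get_state()["tcp_pos"])
E
```

```text
spoon 0.76 o [472.1 123.7] ang -9.7 len 129.0 widths [np.float64(17.0), np.float64(17.0), np.float64(8.0), np.float64(34.0)]
spoon 0.36 o [ 559.6 -259.2] ang -6.3 len 55.0 widths [-1, np.float64(13.0), np.float64(16.0), -1]
peg1 0.58 [363.0, 166.0] rect c,size,ang,mean [694.0, -382.8] [83.3, 25.8] 46.1 [694.0, -382.8] rgb [59.0, 67.0, 99.0]
peg1 0.47 [265.0, 139.0] rect c,size,ang,mean [775.0, -116.5] [81.8, 22.3] -58.5 [775.4, -117.1] rgb [63.0, 73.0, 112.0]
peg1 0.46 [326.0, 264.0] rect c,size,ang,mean [425.5, -264.2] [18.5, 12.8] 87.9 [424.6, -264.3] rgb [100.0, 77.0, 53.0]
peg1 0.43 [321.0, 216.0] rect c,size,ang,mean [557.6, -259.1] [62.6, 21.3] -3.9 [560.3, -257.9] rgb [92.0, 75.0, 55.0]
peg1 0.38 [112.0, 249.0] rect c,size,ang,mean [483.2, 304.1] [230.2, 195.3] -3.8 [481.3, 302.6] rgb [97.0, 94.0, 90.0]
brush1 0.83 [274.0, 241.0] rect c,size,ang,mean [489.0, -129.7] [96.8, 36.1] -6.5 [488.1, -130.1] rgb [116.0, 77.0, 47.0]
brush1 0.75 [210.0, 249.0] rect c,size,ang,mean [469.9, 42.5] [98.6, 38.5] 2.1 [469.4, 42.4] rgb [114.0, 78.0, 50.0]
upper 0.89 [109.0, 252.0] rect c,size,ang,mean [480.2, 293.9] [223.6, 187.4] -4.1 [477.7, 292.3] rgb [97.0, 94.0, 90.0]
[ 0.45729846 -0.26363662  0.15896999]
```

Request:
play_rows:
  motion:
    - [[0.04,1,0],[0,0,-0.8]]
    - [[0.04,1,0],[0,0,-0.8]]
    - [[0.04,1,0],[0,0,-0.8]]
    - [[0.04,1,0],[0,0,-0.8]]
    - [[0.04,1,0],[0,0,-0.8]]
    - [[0.04,1,0],[0,0,-0.8]]
    - [[0.04,1,0],[0,0,-0.8]]
    - [[0.04,1,0],[0,0,-0.8]]
  grip: 0.45

```text
clock: 25.25
tcp_pos: [0.4663, -0.0224, 0.1583]
ee_rot: [-3.138, 0.155, 0.003]
wrist_force: [-0.3, 0.2, -0.6]
gripper_width: 0.444
grasp_force: 0.0
```

Request:
play_rows:
  motion:
    - [[0.04,1,0],[0,0,-0.8]]
    - [[0.04,1,0],[0,0,-0.8]]
    - [[0.04,1,0],[0,0,-0.9]]
    - [[0.04,1,0],[0,0,-0.9]]
    - [[0.04,0.93,-0.3],[0,0,-0.9]]
    - [[0,0,-1],[0,0,0]]
    - [[0,0,-1],[0,0,0]]
    - [[0,0,-1],[0,0,0]]

```text
clock: 25.92
tcp_pos: [0.4724, 0.1246, 0.0585]
ee_rot: [-3.13, 0.269, 0.002]
wrist_force: [0.8, -1.0, -1.2]
gripper_width: 0.448
grasp_force: 0.0
```

Request:
play_rows:
  motion:
    - [[0,0,-1],[0,0,0]]
    - [[0,0,-0.5],[0,0,0]]
    - [[0,0,-0.2],[0,0,0]]
    - [[0,0,0],[0,0,0]]
    - [[0,0,0],[0,0,0]]
    - [[0,0,0],[0,0,0]]

```text
clock: 26.42
tcp_pos: [0.4741, 0.1244, 0.0106]
ee_rot: [-3.129, 0.271, -0.002]
wrist_force: [1.1, -0.3, 0.4]
gripper_width: 0.447
grasp_force: 0.0
```

Request:
play_rows:
  motion:
    - [[0,0,-0.25],[0,0,0]]
    - [[0,0,0],[0,0,0]]
    - [[0,0,0],[0,0,0]]

```text
clock: 26.67
tcp_pos: [0.4734, 0.124, 0.0022]
ee_rot: [3.13, -0.271, 0.0]
wrist_force: [-0.2, -0.3, 0.3]
gripper_width: 0.448
grasp_force: 0.0
```

Request:
play_rows:
  motion:
    - [[0,0,0],[0,0,0]]
    - [[0,0,0],[0,0,0]]
    - [[0,0,0],[0,0,0]]
    - [[0,0,0],[0,0,0]]
    - [[0,0,0],[0,0,0]]
    - [[0,0,0],[0,0,0]]
    - [[0,0,0],[0,0,0]]
    - [[0,0,0],[0,0,0]]
  grip: 0

```text
clock: 27.33
tcp_pos: [0.4734, 0.1241, 0.0021]
ee_rot: [3.13, -0.271, 0.0]
wrist_force: [-0.4, -1.5, 1.7]
gripper_width: 0.157
grasp_force: 29.9
```

Request:
play_rows:
  motion:
    - [[0,0,0.6],[0,0,0]]
    - [[0,0,1],[0,0,0]]
    - [[0,0,1],[0,0,0]]
    - [[0,0,1],[0,0,0]]
    - [[0,0,1],[0,0,0]]
    - [[0.09,-1,0.5],[0,0,0.7]]
    - [[0.09,-1,0],[0,0,0.7]]
    - [[0.09,-1,0],[0,0,0.7]]

```text
clock: 28.0
tcp_pos: [0.4821, 0.0334, 0.1565]
ee_rot: [3.134, -0.211, 0.005]
wrist_force: [0.1, 0.3, -0.8]
gripper_width: 0.155
grasp_force: 29.9
```

Request:
play_rows:
  motion:
    - [[0.09,-1,0],[0,0,0.7]]
    - [[0.09,-1,0],[0,0,0.7]]
    - [[0.09,-1,0],[0,0,0.7]]
    - [[0.09,-1,0],[0,0,0.7]]
    - [[0.1,-1,0],[0,0,0.7]]
    - [[0.1,-1,0],[0,0,0.7]]
    - [[0.1,-1,0],[0,0,0.7]]
    - [[0.1,-1,0],[0,0,0.7]]

```text
clock: 28.67
tcp_pos: [0.504, -0.2074, 0.1549]
ee_rot: [3.141, -0.059, -0.0]
wrist_force: [0.8, -0.4, -0.2]
gripper_width: 0.153
grasp_force: 29.9
```

Request:
play_rows:
  motion:
    - [[0.1,-1,0],[0,0,0.7]]
    - [[0.1,-1,0],[0,0,0.8]]
    - [[0.1,-1,0],[0,0,0.8]]
    - [[0.1,-0.95,-0.6],[0,0,0]]
    - [[0,0,-1],[0,0,0]]
    - [[0,0,-0.6],[0,0,0]]
    - [[0,0,0],[0,0,0]]
    - [[0,0,0],[0,0,0]]

```text
clock: 29.33
tcp_pos: [0.5157, -0.3238, 0.0883]
ee_rot: [-3.14, -0.003, 0.003]
wrist_force: [0.4, 0.3, 0.9]
gripper_width: 0.158
grasp_force: 29.9
```

Request:
play_rows:
  motion:
    - [[0,-0.08,-1],[0,0,0.6]]
    - [[0,0,-0.9],[0,0,0]]
    - [[0,0,-0.5],[0,0,0]]
    - [[0,0,-0.25],[0,0,0]]
    - [[0,0,0],[0,0,0]]
    - [[0,0,0],[0,0,0]]

```text
clock: 29.83
tcp_pos: [0.5177, -0.3268, 0.0117]
ee_rot: [3.14, 0.021, 0.004]
wrist_force: [0.1, 0.2, 0.4]
gripper_width: 0.16
grasp_force: 30.6
```

Request:
play_rows:
  motion:
    - [[0,0,0],[0,0,0]]
    - [[0,0,0],[0,0,0]]
    - [[0,0,0],[0,0,0]]
  grip: 0.22

```text
clock: 30.08
tcp_pos: [0.5169, -0.3269, 0.0105]
ee_rot: [3.141, 0.02, 0.002]
wrist_force: [0.1, 1.0, -0.2]
gripper_width: 0.213
grasp_force: 0.3
```

Request:
play_rows:
  motion:
    - [[0,0,0.5],[0,0,0]]
    - [[0,0,1],[0,0,0]]
    - [[0,0,1],[0,0,0]]
    - [[0,0,1],[0,0,0]]
    - [[-0.7,0.1,1],[0,0,0]]
    - [[-0.7,0.1,0.8],[0,0,0]]
    - [[-0.7,0.1,0.8],[0,0,0]]
    - [[-0.7,0.1,0.8],[0,0,0]]

```text
clock: 30.75
tcp_pos: [0.4312, -0.3146, 0.2181]
ee_rot: [3.141, 0.019, 0.001]
wrist_force: [0.6, -0.2, -0.1]
gripper_width: 0.221
grasp_force: 0.0
```

Request:
play_rows:
  motion:
    - [[-0.2,0,0.5],[0,0,0]]
    - [[0,0,0],[0,0,0]]
    - [[0,0,0],[0,0,0]]
    - [[0,0,0],[0,0,0]]

```text
clock: 31.08
tcp_pos: [0.4263, -0.3146, 0.231]
ee_rot: [-3.141, -0.019, 0.001]
wrist_force: [-0.5, 0.3, -0.6]
gripper_width: 0.221
grasp_force: 0.0
```

```bash
python3 - <<'E'
from h import *
p=arm.camera("wrist");cv2.imwrite("pics/w3.png",p["color"][:,:,::-1]);np.savez("w3.npz",intrinsics=p["intrinsics"],cam_to_world=p["cam_to_world"])
im=p["color"][:,:,::-1];im=cv2.resize(im[0:250,110:400],None,fx=2.4,fy=2.4,interpolation=cv2.INTER_CUBIC);cv2.imwrite("pics/w3z.png",im)
s=arm.get_state();print(s["clock"],s["tcp_pos"])
E
```

```text
31.1333 [ 0.42626466 -0.31441948  0.23048592]
```

View pics/w3z.png

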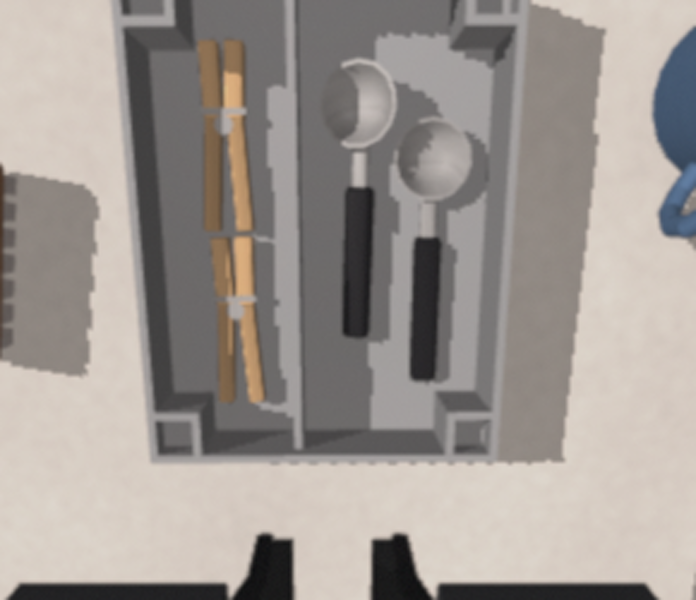

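The picture shows both pegs lying in the narrow bay at about (225,130) and (237,320), and both spoons in the wide bay at (358,200) and (428,250). The gripper is clear. Next I'm refining the lower tray pose from the sockets and rim, and measuring the upper tray from the top view.

```bash
python3 - <<'E'
from h import *
from scipy.optimize import least_squares as ls
p=dict(np.load("w3.npz")); S=lambda a:np.array(a,float)/2.4+[110,0]-.3
# (axis constraint): points on known tray lines: ('x',val,u,v) / ('y',val,u,v), at rim z
C=[('y',87,113,0),('y',87,132,230),('y',87,152,458),('y',-87,529,0),('y',-87,513,230),('y',-87,497,458),('x',-110,180,462),('x',-110,330,461),('x',-110,470,460),
   ('y',65,192,435),('y',-65,453,435),('x',-88,176,419),('x',-88,468,418),('x',88,150,18),('x',88,492,15)]
uv=S([c[2:] for c in C])
def f(v,full=False):
    q=w(p,uv,v[3]/1000)*1000-v[:2]; c,s=np.cos(v[2]),np.sin(v[2]); t=q@np.array([[c,-s],[s,c]])
    return np.array([t[i,0 if k[0]=='x' else 1]-k[1] for i,k in enumerate(C)])
for z in(None,50):
    g=(lambda v:f(v)) if z is None else (lambda v:f([*v[:3],50]))
    r=ls(g,[502,-307,0,50],loss='soft_l1');print(r.x[:2].round(1),np.degrees(r.x[2]).round(2),r.x[3].round(1),g(r.x).round(1))
p=arm.camera("top");scan(p,["upper","brush1"])
im=p["color"][195:310,60:165,::-1];cv2.imwrite("pics/up0.png",cv2.resize(im,None,fx=5,fy=5,interpolation=cv2.INTER_CUBIC))
E
```

```text
[ 503.4 -309.2] 0.89 47.0 [-0.   0.1 -0.3 -0.3 -0.3 -0.3 -0.3 -0.   0.3  0.8  0.5  0.2  0.2 -0.6
  0. ]
[ 504.1 -309.2] 0.85 50.0 [-0.8 -0.7 -1.1  0.5  0.4  0.3  0.   0.4  0.7  0.1  0.9  0.4  0.4 -2.
 -1.3]
upper 0.94 [110.0, 254.0] rect c,size,ang,mean [479.5, 293.7] [222.2, 187.2] -3.3 [477.5, 292.4] rgb [93.0, 90.0, 86.0]
upper 0.68 [332.0, 216.0] rect c,size,ang,mean [504.4, -305.7] [221.3, 180.6] 1.1 [537.5, -291.1] rgb [82.0, 78.0, 75.0]
brush1 0.77 [210.0, 248.0] rect c,size,ang,mean [469.9, 42.4] [100.0, 40.0] 4.3 [469.6, 42.6] rgb [110.0, 75.0, 48.0]
brush1 0.61 [276.0, 246.0] rect c,size,ang,mean [486.9, -130.3] [101.3, 37.9] -8.5 [485.9, -130.1] rgb [110.0, 74.0, 47.0]
brush1 0.34 [334.0, 215.0] rect c,size,ang,mean [505.8, -306.5] [225.6, 181.9] 0.1 [537.9, -291.5] rgb [82.0, 78.0, 75.0]
```

View pics/up0.png

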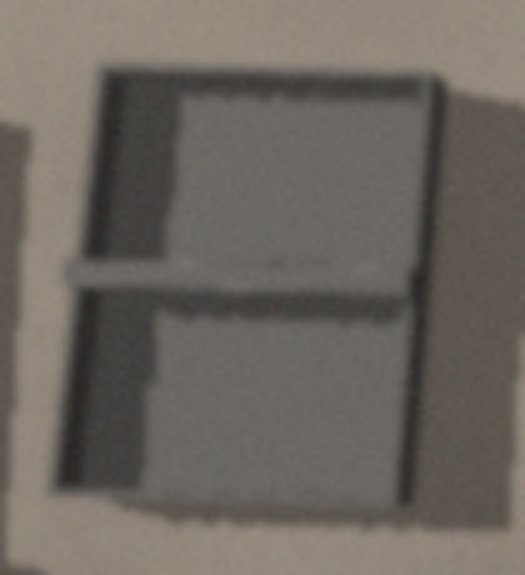

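The crop shows the upper tray with its handle bar running from (72,272) to (410,282), and the tray corners at (103,70), (440,78), (410,500) and (58,488).

```bash
python3 - <<'E'
from h import *
s=arm.get_state();print(s["joints"],s["clock"])
p=arm.camera("top")
q=w(p,np.array([[103,70],[440,78],[410,500],[58,488]])/5+[60,195],.046)*1000
print(q.round(1),q.mean(0)); d=q-np.roll(q,1,0); print(np.linalg.norm(d,axis=1),np.degrees(np.arctan2(d[:,1],d[:,0])))
print(w(p,np.array([[72,272],[412,282]])/5+[60,195],.06)*1000)
E
```

```text
[ 0.76138399  0.09895083 -0.22428932  1.73380521  0.0223215   1.31323009
 -1.02554598] 31.2833
[[589.3 370.3]
 [578.6 195.8]
 [366.1 206.9]
 [378.4 381.8]] [478.10519656 288.68972506]
[211.1201966  174.7918707  212.77296928 175.28015265] [ -3.12036182 -93.49155517 177.00615447  85.96935248]
[[483.858737   374.90469755]
 [472.55637499 204.55328139]]
```

Request:
play_rows:
  motion:
    - [[0.2,-0.2,0],[0,0,7]]
    - [[0.2,-0.2,0],[0,0,7]]
    - [[0.2,-0.2,0],[0,0,7]]
    - [[0.2,-0.2,0],[0,0,7]]
    - [[0.2,-0.2,0],[0,0,7]]
    - [[0.2,-0.2,0],[0,0,7]]
    - [[0.2,-0.2,0],[0,0,7]]
    - [[0.2,-0.2,0],[0,0,7]]
  grip: 0.6

```text
clock: 32.0
tcp_pos: [0.4746, -0.3629, 0.2308]
ee_rot: [-2.759, -1.5, 0.0]
wrist_force: [0.4, 0.4, 0.3]
gripper_width: 0.595
grasp_force: 0.0
```

Request:
play_rows:
  motion:
    - [[0.2,-0.2,0],[0,0,7]]
    - [[0.2,-0.2,0],[0,0,7]]
    - [[0.2,-0.2,0],[0,0,7]]
    - [[0.2,-0.2,0],[0,0,7]]
    - [[0.2,-0.1,0],[0,0,5.5]]
    - [[0,0,0],[0,0,0]]
    - [[0,0,0],[0,0,0]]
    - [[0,0,0],[0,0,0]]

```text
clock: 32.67
tcp_pos: [0.504, -0.3895, 0.2311]
ee_rot: [-2.221, -2.221, 0.0]
wrist_force: [-0.4, -1.2, 0.0]
gripper_width: 0.605
grasp_force: 0.0
```

```bash
python3 - <<'E'
from h import *
p=arm.camera("wrist");np.savez("w4.npz",intrinsics=p["intrinsics"],cam_to_world=p["cam_to_world"])
im=p["color"][:,:,::-1];cv2.imwrite("pics/w4f.png",im);im=cv2.resize(im[0:270,100:410],None,fx=2.2,fy=2.2,interpolation=cv2.INTER_CUBIC);cv2.imwrite("pics/w4z.png",im)
s=arm.get_state();print(s["clock"],s["tcp_pos"],s["ee_rot"],s["joints"])
E
```

```text
32.7167 [ 0.50396435 -0.38953241  0.23134526] [-2.22016963e+00 -2.22199527e+00  1.49994699e-04] [ 0.85884897  0.32685502 -0.34704307  1.46958568  0.11174644  1.36516219
  0.50669871]
```

View pics/w4z.png

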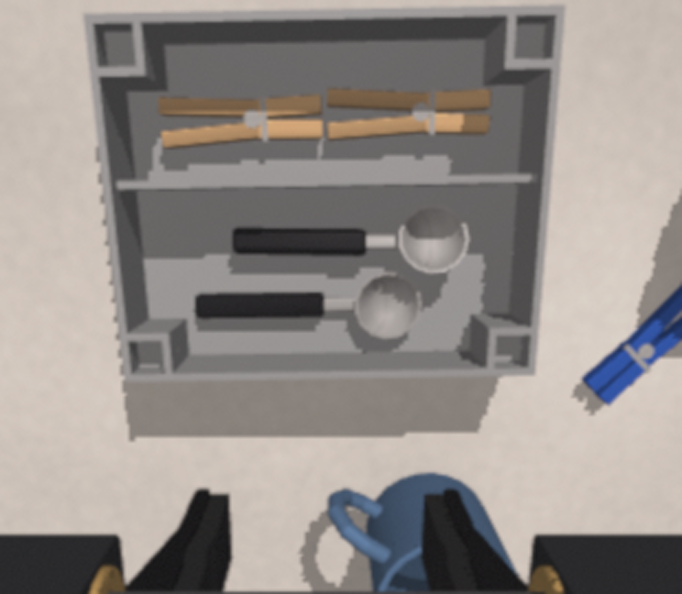

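The wrist picture at yaw 90° shows the outer rim corners at (86,17), (563,8), (534,375) and (125,380). All four items are lying in their bays and the sockets are empty.

```bash
cat >> h.py <<'E'
from scipy.optimize import least_squares as ls
def tray(p,C,z,sc,off,free=True,x0=(500,-309,0)):
    """C: (axis,value mm,u,v) points on tray lines at height z mm; returns centre, yaw deg, z, residuals"""
    uv=np.array([c[2:] for c in C],float)/sc+off-.3
    def f(v):
        q=w(p,uv,(v[3] if free else z)/1000)*1000-v[:2]; c,s=np.cos(v[2]),np.sin(v[2]); t=q@np.array([[c,-s],[s,c]])
        return np.array([t[i,0 if k[0]=='x' else 1]-k[1] for i,k in enumerate(C)])
    r=ls(f,[*x0,z],loss='soft_l1');return r.x[:2].round(1),np.degrees(r.x[2]).round(2),r.x[3].round(1),f(r.x).round(1)
E
python3 - <<'E'
from h import *
p=dict(np.load("w4.npz"))
C=[('x',-110,87,25),('x',-110,105,198),('x',-110,124,370),('x',110,562,16),('x',110,549,190),('x',110,535,368),
('y',87,110,16),('y',87,320,13),('y',87,540,9),('y',-87,140,380),('y',-87,330,378),('y',-87,520,375)]
for fr in(True,False): print(*tray(p,C,50,2.2,[100,0],fr))
E
```

```text
[ 503.6 -309.5] 0.84 46.5 [ 0.2 -0.4 -0.4 -0.4  0.3  0.8 -0.1 -0.3 -0.2  0.5  0.   0.2]
[ 503.6 -309.4] 0.86 50.0 [ 1.3  0.7  0.6 -1.5 -0.9 -0.4 -1.  -1.2 -1.1  1.4  0.9  1. ]
```

Request:
play_rows:
  motion:
    - [[-0.04,1,0],[0,0,-0.2]]
    - [[-0.04,1,0],[0,0,-0.2]]
    - [[-0.04,1,0],[0,0,-0.2]]
    - [[-0.04,1,0],[0,0,-0.2]]
    - [[-0.04,1,0],[0,0,-0.2]]
    - [[-0.04,1,0],[0,0,-0.2]]
    - [[-0.04,1,0],[0,0,-0.2]]
    - [[-0.04,1,0],[0,0,-0.2]]

```text
clock: 33.38
tcp_pos: [0.494, -0.1483, 0.2318]
ee_rot: [2.25, 2.191, -0.0]
wrist_force: [1.3, 0.5, -0.7]
gripper_width: 0.601
grasp_force: 0.0
```

Request:
play_rows:
  motion:
    - [[-0.04,1,0],[0,0,-0.2]]
    - [[-0.04,1,0],[0,0,-0.2]]
    - [[-0.04,1,0],[0,0,-0.2]]
    - [[-0.04,1,0],[0,0,-0.2]]
    - [[-0.04,1,0],[0,0,-0.2]]
    - [[-0.04,1,0],[0,0,-0.2]]
    - [[-0.04,1,0],[0,0,-0.2]]
    - [[-0.04,1,0],[0,0,-0.2]]

```text
clock: 34.05
tcp_pos: [0.4844, 0.0915, 0.2318]
ee_rot: [2.281, 2.159, 0.0]
wrist_force: [0.2, 0.6, 0.1]
gripper_width: 0.603
grasp_force: 0.0
```

Request:
play_rows:
  motion:
    - [[-0.04,1,0],[0,0,-0.2]]
    - [[-0.04,1,0],[0,0,-0.2]]
    - [[-0.04,1,0],[0,0,0]]
    - [[-0.04,1,0],[0,0,0]]
    - [[0,0,0],[0,0,0]]
    - [[0,0,0],[0,0,0]]
    - [[0,0,0],[0,0,0]]

```text
clock: 34.63
tcp_pos: [0.4801, 0.2096, 0.2315]
ee_rot: [2.287, 2.153, -0.001]
wrist_force: [-0.4, -0.4, -0.2]
gripper_width: 0.601
grasp_force: 0.0
```

```bash
python3 - <<'E'
from h import *
p=arm.camera("wrist");np.savez("w5.npz",intrinsics=p["intrinsics"],cam_to_world=p["cam_to_world"])
im=p["color"][:,:,::-1];cv2.imwrite("pics/w5f.png",im);im=cv2.resize(im[0:270,100:410],None,fx=2.2,fy=2.2,interpolation=cv2.INTER_CUBIC);cv2.imwrite("pics/w5z.png",im)
s=arm.get_state();print(s["clock"],s["tcp_pos"],s["ee_rot"],s["joints"])
E
```

```text
34.6833 [0.48031938 0.20897887 0.23145029] [ 2.28810963e+00  2.15172258e+00 -9.27705016e-04] [ 0.25926061  0.14246901 -0.81774085  1.72276257  0.1078715   1.32288418
 -0.64142914]
```

View pics/w5z.png

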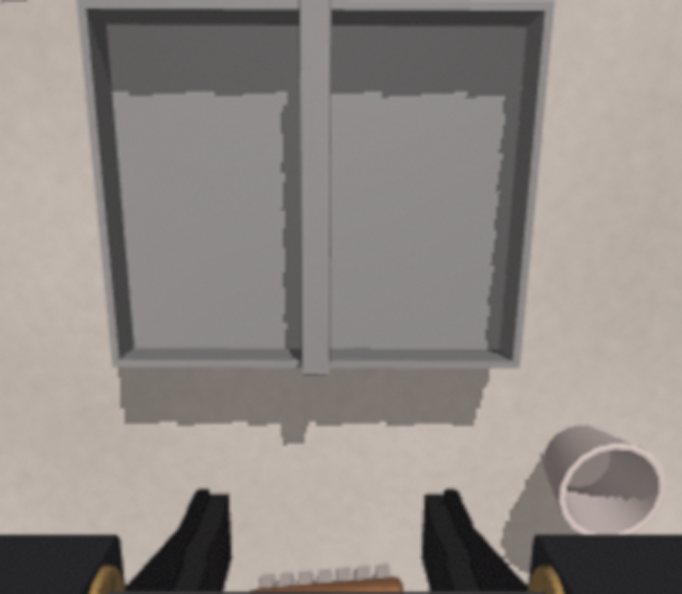

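The picture shows the empty upper tray with rim corners at (79,8), (552,4), (520,367) and (114,366). The bar is at columns 302–330.

```bash
python3 - <<'E'
from h import *
p=dict(np.load("w5.npz"))
C=[('x',-110,80,12),('x',-110,97,190),('x',-110,114,358),('x',110,551,12),('x',110,536,190),('x',110,521,358),
('y',87,110,8),('y',87,250,6),('y',87,500,3),('y',-87,140,366),('y',-87,260,366),('y',-87,380,367),('y',-87,500,367)]
for fr in(True,False): print(*tray(p,C,46,2.2,[100,0],fr,(478,290,-.06)))
print(w(p,np.array([[300.5,10],[331,10],[304,360],[330,360]])/2.2+[100,0],.06)*1000)
E
```

```text
[479.7 294.1] -3.35 41.4 [ 0.1 -0.6 -0.8  0.1  0.5  0.6 -1.5 -0.8  0.1  1.   0.8  0.1 -0.1]
[479.8 294.7] -3.36 46.0 [ 1.5  0.9  0.7 -1.4 -0.9 -0.8 -3.2 -2.5 -1.5  1.6  1.4  0.7  0.5]
[[478.349912   374.11651074]
 [491.80932274 373.29803581]
 [468.65419264 215.83693557]
 [482.03626908 215.01879799]]
```

Request:
play_rows:
  motion:
    - [[0,0.95,0],[0,0,0]]
    - [[0,0.95,0],[0,0,0]]
    - [[0,0.95,-0.3],[0,0,0]]
    - [[0,0,-1],[0,0,0]]
    - [[0,0,-1],[0,0,0]]
    - [[0,0,-1],[0,0,0]]
    - [[0,0,-0.8],[0,0,0]]
    - [[0,0,-0.4],[0,0,0]]

```text
clock: 35.35
tcp_pos: [0.4795, 0.293, 0.0934]
ee_rot: [-2.289, -2.151, 0.006]
wrist_force: [0.3, -0.8, 0.6]
gripper_width: 0.602
grasp_force: 0.0
```

Request:
play_rows:
  motion:
    - [[0,0,-0.8],[0,0,0]]
    - [[0,0,-0.7],[0,0,0]]
    - [[0,0,-0.4],[0,0,0]]
    - [[0,0,-0.2],[0,0,0]]
    - [[0,0,0],[0,0,0]]
    - [[0,0,0],[0,0,0]]

```text
clock: 35.85
tcp_pos: [0.4808, 0.2958, 0.0345]
ee_rot: [2.287, 2.154, 0.001]
wrist_force: [0.1, -0.7, 0.7]
gripper_width: 0.597
grasp_force: 0.0
```

Request:
play_rows:
  motion:
    - [[0,0,0],[0,0,0]]
    - [[0,0,0],[0,0,0]]
    - [[0,0,0],[0,0,0]]
    - [[0,0,0],[0,0,0]]
    - [[0,0,0],[0,0,0]]
    - [[0,0,0],[0,0,0]]
    - [[0,0,0],[0,0,0]]
    - [[0,0,0],[0,0,0]]
  grip: 0

```text
clock: 36.52
tcp_pos: [0.4802, 0.2957, 0.0336]
ee_rot: [-2.286, -2.154, 0.0]
wrist_force: [-1.6, -0.6, 0.7]
gripper_width: 0.159
grasp_force: 30.0
```

Request:
play_rows:
  motion:
    - [[0,0,0.2],[0,0,0]]
    - [[0,0,0.4],[0,0,0]]
    - [[0,0,0.8],[0,0,0]]
    - [[0,0,0.9],[0,0,0]]
    - [[0,0,0.9],[0,0,0]]
    - [[0,0,0.9],[0,0,0]]
    - [[0,0,0.6],[0,0,0]]
    - [[0,0,0.3],[0,0,0]]

```text
clock: 37.18
tcp_pos: [0.4808, 0.2965, 0.187]
ee_rot: [2.285, 2.154, 0.005]
wrist_force: [-0.3, 0.1, -5.4]
gripper_width: 0.156
grasp_force: 30.0
```

Request:
play_rows:
  motion:
    - [[0,-0.3,0],[0,0,0.2]]
    - [[0,-0.6,0],[0,0,0.2]]
    - [[0,-0.85,0],[0,0,0.2]]
    - [[0,-0.9,0],[0,0,0.2]]
    - [[0,-0.9,0],[0,0,0.2]]
    - [[0,-0.9,0],[0,0,0.2]]
    - [[0,-0.9,0],[0,0,0.2]]
    - [[0,-0.9,0],[0,0,0.2]]

```text
clock: 37.85
tcp_pos: [0.4789, 0.1058, 0.182]
ee_rot: [-2.255, -2.185, 0.003]
wrist_force: [0.6, -0.4, -5.1]
gripper_width: 0.158
grasp_force: 30.0
```

Request:
play_rows:
  motion:
    - [[0.05,-0.9,0],[0,0,0.2]]
    - [[0.05,-0.9,0],[0,0,0.2]]
    - [[0.05,-0.9,0],[0,0,0.2]]
    - [[0.05,-0.9,0],[0,0,0.2]]
    - [[0.05,-0.9,0],[0,0,0.2]]
    - [[0.05,-0.9,0],[0,0,0.2]]
    - [[0.05,-0.9,0],[0,0,0.2]]
    - [[0.05,-0.9,0],[0,0,0.2]]

```text
clock: 38.52
tcp_pos: [0.4906, -0.1096, 0.182]
ee_rot: [-2.224, -2.216, 0.002]
wrist_force: [0.3, 0.4, -5.5]
gripper_width: 0.156
grasp_force: 30.0
```

Request:
play_rows:
  motion:
    - [[0.04,-0.9,0],[0,0,0.15]]
    - [[0.04,-0.9,0],[0,0,0.15]]
    - [[0.04,-0.9,0],[0,0,0.15]]
    - [[0.04,-0.9,0],[0,0,0.15]]
    - [[0.04,-0.9,0],[0,0,0.15]]
    - [[0.04,-0.85,0],[0,0,0.15]]
    - [[0.04,-0.7,0],[0,0,0.15]]
    - [[0.04,-0.4,0],[0,0,0.1]]

```text
clock: 39.18
tcp_pos: [0.4996, -0.3045, 0.1815]
ee_rot: [-2.205, -2.234, 0.003]
wrist_force: [-0.5, -1.3, -5.5]
gripper_width: 0.157
grasp_force: 30.0
```

Request:
play_rows:
  motion:
    - [[0,-0.2,0],[0,0,0]]
    - [[0,0,0],[0,0,0]]
    - [[0,0,0],[0,0,0]]
    - [[0,0,0],[0,0,0]]

```text
clock: 39.52
tcp_pos: [0.5021, -0.3055, 0.1834]
ee_rot: [-2.2, -2.242, -0.001]
wrist_force: [-0.1, -0.2, -5.2]
gripper_width: 0.155
grasp_force: 30.0
```

```bash
python3 - <<'E'
from h import *
s=arm.get_state();print({k:np.round(s[k],4).tolist() for k in("tcp_pos","ee_rot","wrist_force","ft_torque","gripper_width")})
p=arm.camera("wrist");np.savez("w6.npz",intrinsics=p["intrinsics"],cam_to_world=p["cam_to_world"]);cv2.imwrite("pics/w6f.png",p["color"][:,:,::-1])
E
```

```text
{'tcp_pos': [0.5021, -0.3055, 0.1834], 'ee_rot': [-2.2001, -2.2416, -0.0007], 'wrist_force': [-0.1106, -0.174, -5.1566], 'ft_torque': [0.0446, -0.0893, 0.0093], 'gripper_width': 0.1548}
```

View pics/w6f.png

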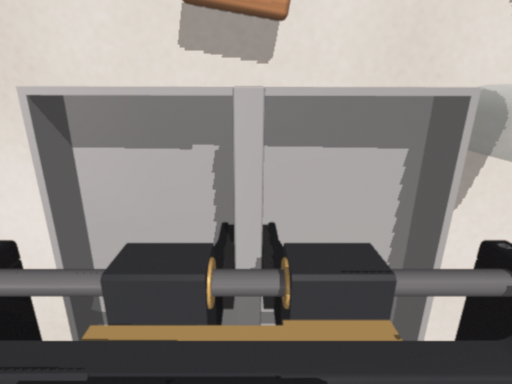

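The tray hangs level in the gripper, with its far rim running from (22,92) to (483,89) and the bar at column 249.

```bash
python3 - <<'E'
from h import *
p=dict(np.load("w6.npz"));z=183.4-33.6+46
C=[('x',-110,21,95),('x',-110,50,225),('x',110,485,95),('x',110,452,225),('y',87,60,91.5),('y',87,200,90.5),('y',87,330,90),('y',87,450,89)]
for dz in(0,-4): print(*tray(p,C,z+dz,1,[0,0],False,(502,-307,0)))
E
```

```text
[ 503.6 -307.5] 1.25 195.8 [ 0.3  0.2  0.3 -1.6 -0.2 -0.  -0.   0.2]
[ 503.3 -307.5] 1.37 191.8 [-2.1 -2.3  3.8  1.6 -0.   0.1 -0.1  0. ]
```

Request:
play_rows:
  motion:
    - [[0.02,-0.07,-0.3],[0,0,-0.3]]
    - [[0,0,-0.6],[0,0,0]]
    - [[0,0,-0.8],[0,0,0]]
    - [[0,0,-0.7],[0,0,0]]
    - [[0,0,-0.4],[0,0,0]]
    - [[0,0,-0.3],[0,0,0]]
    - [[0,0,0],[0,0,0]]
    - [[0,0,0],[0,0,0]]

```text
clock: 40.23
tcp_pos: [0.5027, -0.3093, 0.0909]
ee_rot: [2.209, 2.234, 0.0]
wrist_force: [0.4, -0.9, -4.6]
gripper_width: 0.157
grasp_force: 30.0
```

Request:
play_rows:
  motion:
    - [[0,0,0],[0,0,0]]
    - [[0,0,0],[0,0,0]]
    - [[0,0,0],[0,0,0]]

```text
clock: 40.48
tcp_pos: [0.503, -0.3097, 0.0916]
ee_rot: [2.208, 2.233, 0.0]
wrist_force: [-0.6, 0.3, -5.5]
gripper_width: 0.161
grasp_force: 30.0
```

Request:
play_rows:
  motion:
    - [[0,0.06,0],[0,0,0.2]]
    - [[0,0,0],[0,0,0]]
    - [[0,0,0],[0,0,0]]
    - [[0,0,0],[0,0,0]]

```text
clock: 40.82
tcp_pos: [0.5024, -0.3076, 0.0907]
ee_rot: [2.205, 2.238, -0.0]
wrist_force: [-0.2, 0.4, -5.5]
gripper_width: 0.154
grasp_force: 30.0
```

Request:
play_rows:
  motion:
    - [[0,0,-0.15],[0,0,0]]
    - [[0,0,-0.15],[0,0,0]]
    - [[0,0,-0.1],[0,0,0]]
    - [[0,0,0],[0,0,0]]
    - [[0,0,0],[0,0,0]]

```text
clock: 41.23
tcp_pos: [0.5023, -0.3074, 0.0781]
ee_rot: [-2.204, -2.237, 0.0]
wrist_force: [0.2, -0.2, -5.1]
gripper_width: 0.158
grasp_force: 30.0
```

Request:
play_rows:
  motion:
    - [[0,0,-0.07],[0,0,0]]
    - [[0,0,-0.07],[0,0,0]]
    - [[0,0,0],[0,0,0]]
    - [[0,0,0],[0,0,0]]

```text
clock: 41.57
tcp_pos: [0.5023, -0.3076, 0.0742]
ee_rot: [-2.205, -2.238, 0.0]
wrist_force: [-0.4, 0.2, -5.2]
gripper_width: 0.155
grasp_force: 30.0
```

Request:
play_rows:
  motion:
    - [[0,0,-0.07],[0,0,0]]
    - [[0,0,-0.05],[0,0,0]]
    - [[0,0,0],[0,0,0]]
    - [[0,0,0],[0,0,0]]

```text
clock: 41.9
tcp_pos: [0.5026, -0.3077, 0.0716]
ee_rot: [2.205, 2.237, -0.0]
wrist_force: [-4.3, 2.3, 5.6]
gripper_width: 0.157
grasp_force: 30.0
```

Request:
play_rows:
  motion:
    - [[0,0,-0.06],[0,0,0]]
    - [[0,0,0],[0,0,0]]
    - [[0,0,0],[0,0,0]]
    - [[0,0,0],[0,0,0]]

```text
clock: 42.23
tcp_pos: [0.5026, -0.3078, 0.0715]
ee_rot: [2.204, 2.237, -0.001]
wrist_force: [-10.6, 5.2, 21.9]
gripper_width: 0.16
grasp_force: 30.0
```

Request:
play_rows:
  motion:
    - [[0,0,0],[0,0,0]]
    - [[0,0,0],[0,0,0]]
    - [[0,0,0],[0,0,0]]
    - [[0,0,0],[0,0,0]]
    - [[0,0,0],[0,0,0]]
    - [[0,0,0],[0,0,0]]
  grip: 0.6

```text
clock: 42.73
tcp_pos: [0.5025, -0.3076, 0.0688]
ee_rot: [-2.205, -2.238, -0.0]
wrist_force: [-0.0, 0.3, 0.3]
gripper_width: 0.522
grasp_force: 0.0
```

Request:
play_rows:
  motion:
    - [[0,0,0.5],[0,0,0]]
    - [[0,0,1],[0,0,0]]
    - [[0,0,1],[0,0,0]]
    - [[0,0,1],[0,0,0]]
    - [[0,-0.8,1],[0,0,0]]
    - [[0,-0.8,0.7],[0,0,0]]
    - [[0,-0.8,0],[0,0,0]]
    - [[0,0,0],[0,0,0]]

```text
clock: 43.4
tcp_pos: [0.5013, -0.3855, 0.226]
ee_rot: [2.209, 2.229, -0.003]
wrist_force: [-1.1, -0.6, -1.1]
gripper_width: 0.601
grasp_force: 0.0
```

```bash
python3 - <<'E'
from h import *
p=arm.camera("wrist");a=p["color"][0:280,100:410,::-1];np.savez("w7.npz",intrinsics=p["intrinsics"],cam_to_world=p["cam_to_world"])
q=arm.camera("side");b=q["color"][120:220,240:380,::-1]
im=np.hstack([cv2.resize(a,(400,361)),cv2.resize(b,(400,286)) if 0 else cv2.copyMakeBorder(cv2.resize(b,(400,286)),0,75,0,0,cv2.BORDER_CONSTANT)])
cv2.imwrite("pics/s7.png",im);s=arm.get_state();print(s["clock"],s["tcp_pos"])
p=arm.camera("top");scan(p,["brush1","upper"])
E
```

```text
43.5 [ 0.50193561 -0.38037402  0.22435337]
brush1 0.82 [276.0, 243.0] rect c,size,ang,mean [488.0, -130.6] [100.2, 37.9] -8.7 [487.8, -130.6] rgb [103.0, 70.0, 44.0]
brush1 0.73 [211.0, 250.0] rect c,size,ang,mean [470.0, 42.9] [98.7, 38.3] 1.8 [469.6, 43.2] rgb [104.0, 71.0, 45.0]
upper 0.96 [344.0, 234.0] rect c,size,ang,mean [508.5, -314.0] [232.2, 189.5] 1.4 [505.2, -313.0] rgb [88.0, 85.0, 82.0]
upper 0.61 [172.0, 190.0] rect c,size,ang,mean [635.0, 130.2] [57.6, 55.1] -0.0 [635.5, 128.9] rgb [98.0, 89.0, 83.0]
upper 0.51 [309.0, 232.0] rect c,size,ang,mean [491.4, -218.0] [189.5, 5.9] 0.8 [498.2, -218.0] rgb [93.0, 88.0, 82.0]
```

View pics/s7.png

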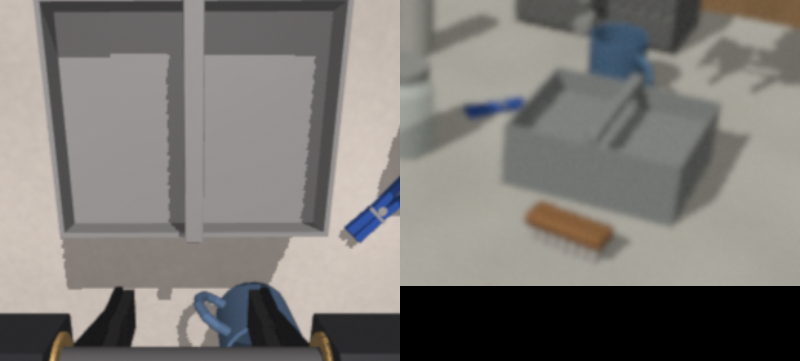

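The upper tray sits flush on the lower one: in the right half the walls are continuous with no gap, and the left half shows it square. Now for the brushes. I'll grip the near one high, at TCP z about 30 mm, so that the gripper body clears the tray handle.

Request:
play_rows:
  motion:
    - [[-0.03,0.6,0],[0,0,-7.1]]
    - [[-0.03,0.6,0],[0,0,-7.1]]
    - [[-0.03,0.6,0],[0,0,-7.1]]
    - [[-0.03,0.6,0],[0,0,-7.1]]
    - [[-0.03,0.6,0],[0,0,-7.1]]
    - [[-0.03,0.6,0],[0,0,-7.1]]
    - [[-0.03,0.6,0],[0,0,-7.1]]
    - [[-0.03,0.6,0],[0,0,-7.1]]
  grip: 0.65

```text
clock: 44.32
tcp_pos: [0.4951, -0.2335, 0.2247]
ee_rot: [-3.006, -0.913, 0.0]
wrist_force: [-0.1, -0.3, -0.5]
gripper_width: 0.649
grasp_force: 0.0
```

Request:
play_rows:
  motion:
    - [[-0.03,0.6,0],[0,0,-7.1]]
    - [[-0.03,0.6,0],[0,0,-7.1]]
    - [[-0.03,0.6,0],[0,0,-7.1]]
    - [[-0.03,0.6,0],[0,0,-7.1]]
    - [[-0.03,0.6,0],[0,0,-7.1]]
    - [[-0.03,0.5,0],[0,0,-7.1]]
    - [[0,0,0],[0,0,0]]
    - [[0,0,0],[0,0,0]]

```text
clock: 44.98
tcp_pos: [0.4897, -0.1294, 0.2249]
ee_rot: [3.133, -0.225, -0.0]
wrist_force: [0.1, -0.4, -0.6]
gripper_width: 0.649
grasp_force: 0.0
```

Request:
play_rows:
  motion:
    - [[0,0,-1],[0,0,0]]
    - [[0,0,-1],[0,0,0]]
    - [[0,0,-1],[0,0,0]]
    - [[0,0,-1],[0,0,0]]
    - [[0,0,-0.7],[0,0,0]]
    - [[0,0,-0.3],[0,0,0]]
    - [[0,0,0],[0,0,0]]
    - [[0,0,0],[0,0,0]]

```text
clock: 45.65
tcp_pos: [0.4901, -0.1311, 0.0754]
ee_rot: [-3.133, 0.232, -0.0]
wrist_force: [1.0, 0.2, 0.4]
gripper_width: 0.649
grasp_force: 0.0
```

Request:
play_rows:
  motion:
    - [[0,0,-0.7],[0,0,0]]
    - [[0,0,-0.5],[0,0,0]]
    - [[0,0,-0.3],[0,0,0]]
    - [[0,0,-0.05],[0,0,0]]
    - [[0,0,0],[0,0,0]]
    - [[0,0,0],[0,0,0]]

```text
clock: 46.15
tcp_pos: [0.4907, -0.1309, 0.0297]
ee_rot: [3.133, -0.234, 0.003]
wrist_force: [0.5, 0.2, 0.0]
gripper_width: 0.65
grasp_force: 0.0
```

Request:
play_rows:
  motion:
    - [[0,0,0],[0,0,0]]
    - [[0,0,0],[0,0,0]]
    - [[0,0,0],[0,0,0]]
    - [[0,0,0],[0,0,0]]
    - [[0,0,0],[0,0,0]]
    - [[0,0,0],[0,0,0]]
    - [[0,0,0],[0,0,0]]
  grip: 0

```text
clock: 46.73
tcp_pos: [0.49, -0.1308, 0.0288]
ee_rot: [3.133, -0.234, 0.001]
wrist_force: [-1.2, 0.1, 5.8]
gripper_width: 0.433
grasp_force: 30.0
```

Request:
play_rows:
  motion:
    - [[0,0,0.4],[0,0,0]]
    - [[0,0,0.8],[0,0,0]]
    - [[0,0,1],[0,0,0]]
    - [[0,0,1],[0,0,0]]
    - [[0,0,1],[0,0,0]]
    - [[0,0,1],[0,0,0]]
    - [[0,0,0.5],[0,0,0]]
    - [[0,0,0],[0,0,0]]

```text
clock: 47.4
tcp_pos: [0.4916, -0.1307, 0.2039]
ee_rot: [3.132, -0.234, 0.01]
wrist_force: [0.5, 0.2, -0.9]
gripper_width: 0.434
grasp_force: 30.0
```

Request:
play_rows:
  motion:
    - [[-0.1,-0.42,0],[0,0,7.1]]
    - [[-0.1,-0.42,0],[0,0,7.1]]
    - [[-0.1,-0.42,0],[0,0,7.1]]
    - [[-0.1,-0.42,0],[0,0,7.1]]
    - [[-0.1,-0.42,0],[0,0,7.1]]
    - [[-0.1,-0.42,0],[0,0,7.1]]
    - [[-0.1,-0.42,0],[0,0,7.1]]
    - [[-0.1,-0.42,0],[0,0,7.1]]

```text
clock: 48.07
tcp_pos: [0.4651, -0.2316, 0.1987]
ee_rot: [-2.862, -1.293, 0.001]
wrist_force: [-0.0, -0.6, -0.4]
gripper_width: 0.433
grasp_force: 30.0
```

Request:
play_rows:
  motion:
    - [[-0.1,-0.42,0],[0,0,7.1]]
    - [[-0.1,-0.42,0],[0,0,7.1]]
    - [[-0.1,-0.42,0],[0,0,7.1]]
    - [[-0.1,-0.42,0],[0,0,7.1]]
    - [[-0.1,-0.42,0],[0,0,7.1]]
    - [[-0.15,-0.45,0],[0,0,7]]
    - [[0,0,0],[0,0,0]]
    - [[0,0,0],[0,0,0]]

```text
clock: 48.73
tcp_pos: [0.4456, -0.3079, 0.1986]
ee_rot: [-2.211, -2.23, -0.0]
wrist_force: [-0.1, 0.5, -1.7]
gripper_width: 0.432
grasp_force: 30.0
```

Request:
play_rows:
  motion:
    - [[0,0,-0.5],[0,0,0]]
    - [[0,0,-0.6],[0,0,0]]
    - [[0,0,-0.5],[0,0,0]]
    - [[0,0,-0.3],[0,0,0]]
    - [[0,0,0],[0,0,0]]
    - [[0,0,0],[0,0,0]]

```text
clock: 49.23
tcp_pos: [0.4465, -0.3071, 0.1424]
ee_rot: [-2.207, -2.234, -0.0]
wrist_force: [-0.2, -0.4, -0.9]
gripper_width: 0.431
grasp_force: 30.0
```

Position is good. Lowering about 56 mm and releasing.

Request:
play_rows:
  motion:
    - [[0,0,-0.6],[0,0,0]]
    - [[0,0,-0.6],[0,0,0]]
    - [[0,0,-0.4],[0,0,0]]
    - [[0,0,-0.25],[0,0,0]]
    - [[0,0,0],[0,0,0]]
    - [[0,0,0],[0,0,0]]

```text
clock: 49.73
tcp_pos: [0.4466, -0.3079, 0.0874]
ee_rot: [2.207, 2.236, 0.0]
wrist_force: [-0.4, 0.1, -1.1]
gripper_width: 0.433
grasp_force: 30.0
```

Request:
play_rows:
  motion:
    - [[0,0,0],[0,0,0]]
    - [[0,0,0],[0,0,0]]
    - [[0,0,0],[0,0,0]]
    - [[0,0,0],[0,0,0]]
  grip: 0.53

```text
clock: 50.07
tcp_pos: [0.4466, -0.3081, 0.0876]
ee_rot: [2.206, 2.235, 0.0]
wrist_force: [-0.5, 1.0, -0.6]
gripper_width: 0.53
grasp_force: 0.0
```

Request:
play_rows:
  motion:
    - [[0,0,0.4],[0,0,0]]
    - [[0,0,0.8],[0,0,0]]
    - [[0,0,1],[0,0,0]]
    - [[0,0,1],[0,0,0]]
    - [[0,0,0.5],[0,0,0]]
    - [[0,0,0],[0,0,0]]

```text
clock: 50.57
tcp_pos: [0.4482, -0.3089, 0.2032]
ee_rot: [2.202, 2.231, 0.002]
wrist_force: [0.7, -0.2, -1.1]
gripper_width: 0.529
grasp_force: 0.0
```

```bash
python3 - <<'E'
from h import *
p=arm.camera("top");scan(p,["brush1","peg1"]);print(arm.get_state()["tcp_pos"])
E
```

```text
brush1 0.92 [211.0, 248.0] rect c,size,ang,mean [468.9, 41.5] [94.4, 38.2] -0.5 [469.1, 42.3] rgb [106.0, 71.0, 44.0]
brush1 0.74 [341.0, 255.0] rect c,size,ang,mean [451.6, -305.9] [80.2, 40.6] 87.9 [451.2, -300.8] rgb [100.0, 66.0, 39.0]
brush1 0.58 [329.0, 225.0] rect c,size,ang,mean [509.3, -308.7] [236.2, 184.9] -2.1 [519.6, -279.1] rgb [86.0, 82.0, 79.0]
peg1 0.83 [364.0, 165.0] rect c,size,ang,mean [695.7, -383.0] [82.1, 25.9] 49.4 [695.2, -381.9] rgb [50.0, 59.0, 90.0]
peg1 0.79 [263.0, 141.0] rect c,size,ang,mean [773.2, -115.7] [82.1, 26.0] -59.8 [773.3, -113.4] rgb [60.0, 70.0, 103.0]
[ 0.44606425 -0.30780241  0.19790433]
```

Request:
play_rows:
  motion:
    - [[0.06,0.9,0],[0,0,-6.8]]
    - [[0.06,0.9,0],[0,0,-6.8]]
    - [[0.06,0.9,0],[0,0,-6.8]]
    - [[0.06,0.9,0],[0,0,-6.8]]
    - [[0.06,0.9,0],[0,0,-6.8]]
    - [[0.06,0.9,0],[0,0,-6.8]]
    - [[0.06,0.9,0],[0,0,-6.8]]
    - [[0.06,0.9,0],[0,0,-6.8]]
  grip: 0.65

```text
clock: 51.38
tcp_pos: [0.4598, -0.0905, 0.1968]
ee_rot: [-2.987, -0.971, 0.003]
wrist_force: [0.5, 0.7, -0.0]
gripper_width: 0.65
grasp_force: 0.0
```

Request:
play_rows:
  motion:
    - [[0.06,0.9,0],[0,0,-6.8]]
    - [[0.06,0.9,0],[0,0,-6.8]]
    - [[0.06,0.9,0],[0,0,-6.8]]
    - [[0.06,0.9,0],[0,0,-6.8]]
    - [[0.06,0.9,0],[0,0,-7.1]]
    - [[0,0,-0.5],[0,0,0]]
    - [[0,0,-1],[0,0,0]]
    - [[0,0,-1],[0,0,0]]

```text
clock: 52.05
tcp_pos: [0.4696, 0.0432, 0.1219]
ee_rot: [3.141, 0.061, 0.001]
wrist_force: [0.1, -1.5, -0.1]
gripper_width: 0.645
grasp_force: 0.0
```

Request:
play_rows:
  motion:
    - [[0,0,-1],[0,0,0]]
    - [[0,0,-0.6],[0,0,0]]
    - [[0,0,-0.3],[0,0,0]]
    - [[0,0,0],[0,0,0]]
    - [[0,0,0],[0,0,0]]

```text
clock: 52.47
tcp_pos: [0.4695, 0.0428, 0.066]
ee_rot: [-3.141, -0.059, 0.002]
wrist_force: [-0.4, 0.3, 0.3]
gripper_width: 0.651
grasp_force: 0.0
```

Request:
play_rows:
  motion:
    - [[0,0,-0.7],[0,0,0]]
    - [[0,0,-0.5],[0,0,0]]
    - [[0,0,-0.3],[0,0,0]]
    - [[0,0,0],[0,0,0]]
    - [[0,0,0],[0,0,0]]

```text
clock: 52.88
tcp_pos: [0.4701, 0.0428, 0.0217]
ee_rot: [-3.141, -0.059, -0.001]
wrist_force: [0.7, -0.3, 0.3]
gripper_width: 0.654
grasp_force: 0.0
```

Request:
play_rows:
  motion:
    - [[0,0,0],[0,0,0]]
    - [[0,0,0],[0,0,0]]
    - [[0,0,0],[0,0,0]]
    - [[0,0,0],[0,0,0]]
    - [[0,0,0],[0,0,0]]
    - [[0,0,0],[0,0,0]]
    - [[0,0,0],[0,0,0]]
  grip: 0

```text
clock: 53.47
tcp_pos: [0.4701, 0.0426, 0.0215]
ee_rot: [3.141, 0.059, 0.001]
wrist_force: [-1.1, -0.9, 6.3]
gripper_width: 0.435
grasp_force: 30.0
```

Request:
play_rows:
  motion:
    - [[0,0,0.4],[0,0,0]]
    - [[0,0,0.8],[0,0,0]]
    - [[0,0,1],[0,0,0]]
    - [[0,0,1],[0,0,0]]
    - [[0,0,1],[0,0,0]]
    - [[0,0,1],[0,0,0]]
    - [[0,0,0.7],[0,0,0]]
    - [[0,0,0],[0,0,0]]

```text
clock: 54.13
tcp_pos: [0.4718, 0.0433, 0.2031]
ee_rot: [3.141, 0.06, 0.011]
wrist_force: [0.5, -0.1, -0.6]
gripper_width: 0.432
grasp_force: 30.0
```

Request:
play_rows:
  motion:
    - [[0.23,-0.9,0],[0,0,6.8]]
    - [[0.23,-0.9,0],[0,0,6.8]]
    - [[0.23,-0.9,0],[0,0,6.8]]
    - [[0.23,-0.9,0],[0,0,6.8]]
    - [[0.23,-0.9,0],[0,0,6.8]]
    - [[0.23,-0.9,0],[0,0,6.8]]
    - [[0.23,-0.9,0],[0,0,6.8]]
    - [[0.23,-0.9,0],[0,0,6.8]]

```text
clock: 54.8
tcp_pos: [0.5247, -0.1743, 0.1977]
ee_rot: [-2.761, -1.497, 0.001]
wrist_force: [-0.2, 1.0, -0.7]
gripper_width: 0.428
grasp_force: 30.0
```

Request:
play_rows:
  motion:
    - [[0.23,-0.9,0],[0,0,6.8]]
    - [[0.23,-0.9,0],[0,0,6.8]]
    - [[0.23,-0.9,0],[0,0,6.8]]
    - [[0.23,-0.9,0],[0,0,6.8]]
    - [[0.23,-0.9,0],[0,0,6.8]]
    - [[0,0,0],[0,0,0]]
    - [[0,0,0],[0,0,0]]

```text
clock: 55.38
tcp_pos: [0.5587, -0.3097, 0.1969]
ee_rot: [-2.213, -2.227, -0.0]
wrist_force: [0.1, 0.2, -0.9]
gripper_width: 0.433
grasp_force: 30.0
```

Request:
play_rows:
  motion:
    - [[0,0,-0.5],[0,0,0]]
    - [[0,0,-0.6],[0,0,0]]
    - [[0,0,-0.5],[0,0,0]]
    - [[0,0,-0.3],[0,0,0]]
    - [[0,0,0],[0,0,0]]
    - [[0,0,0],[0,0,0]]

```text
clock: 55.88
tcp_pos: [0.5594, -0.3074, 0.1411]
ee_rot: [-2.21, -2.232, -0.0]
wrist_force: [-0.5, 0.0, -0.1]
gripper_width: 0.439
grasp_force: 30.0
```

Request:
play_rows:
  motion:
    - [[0,0,-0.6],[0,0,0]]
    - [[0,0,-0.7],[0,0,0]]
    - [[0,0,-0.5],[0,0,0]]
    - [[0,0,-0.3],[0,0,0]]
    - [[0,0,0],[0,0,0]]
    - [[0,0,0],[0,0,0]]

```text
clock: 56.38
tcp_pos: [0.5599, -0.3083, 0.0788]
ee_rot: [2.21, 2.232, 0.0]
wrist_force: [-0.4, 0.2, -0.1]
gripper_width: 0.432
grasp_force: 30.0
```

Request:
play_rows:
  motion:
    - [[0,0,0],[0,0,0]]
    - [[0,0,0],[0,0,0]]
    - [[0,0,0],[0,0,0]]
    - [[0,0,0],[0,0,0]]
  grip: 0.53

```text
clock: 56.72
tcp_pos: [0.5598, -0.3085, 0.0788]
ee_rot: [2.21, 2.231, 0.0]
wrist_force: [0.0, 0.8, 0.7]
gripper_width: 0.524
grasp_force: 0.0
```

Request:
play_rows:
  motion:
    - [[0,0,0.4],[0,0,0]]
    - [[0,0,0.8],[0,0,0]]
    - [[0,0,1],[0,0,0]]
    - [[0,0,1],[0,0,0]]
    - [[0,0,1],[0,0,0]]
    - [[-0.6,0,1],[0,0,0]]
    - [[-0.6,0,0.5],[0,0,0]]
    - [[-0.6,0,0],[0,0,0]]

```text
clock: 57.38
tcp_pos: [0.5068, -0.3085, 0.2545]
ee_rot: [2.205, 2.228, 0.003]
wrist_force: [1.0, -1.0, 0.1]
gripper_width: 0.528
grasp_force: 0.0
```

Request:
play_rows:
  motion:
    - [[-0.6,-0.6,0],[0,0,0]]
    - [[-0.6,-0.6,0],[0,0,0]]
    - [[0,-0.6,0],[0,0,0]]
    - [[0,-0.6,0],[0,0,0]]
    - [[0,0,0],[0,0,0]]
    - [[0,0,0],[0,0,0]]

```text
clock: 57.88
tcp_pos: [0.4691, -0.381, 0.2496]
ee_rot: [2.212, 2.23, 0.0]
wrist_force: [-0.5, 0.5, 0.2]
gripper_width: 0.535
grasp_force: 0.0
```

```bash
python3 - <<'E'
from h import *
a=arm.camera("wrist")["color"][:,:,::-1]
p=arm.camera("side");b=p["color"][:,:,::-1]
q=arm.camera("top");scan(q,["peg1","spoon1","brush1"]);t=q["color"][:,:,::-1]
cv2.imwrite("pics/f.png",np.vstack([np.hstack([cv2.resize(a,(400,300)),cv2.resize(b[100:235,200:380],(400,300))]),np.hstack([cv2.resize(b,(400,300)),cv2.resize(t,(400,300))])]))
E
```

```text
peg1 0.83 [366.0, 166.0] rect c,size,ang,mean [692.7, -384.4] [83.1, 28.8] 44.3 [692.0, -384.6] rgb [54.0, 61.0, 88.0]
peg1 0.47 [261.0, 141.0] rect c,size,ang,mean [774.9, -114.1] [81.3, 26.2] -57.2 [772.8, -111.8] rgb [58.0, 67.0, 98.0]
brush1 0.61 [345.0, 206.0] rect c,size,ang,mean [569.4, -317.9] [107.6, 45.2] 87.9 [568.5, -317.3] rgb [94.0, 63.0, 39.0]
```

View pics/f.png

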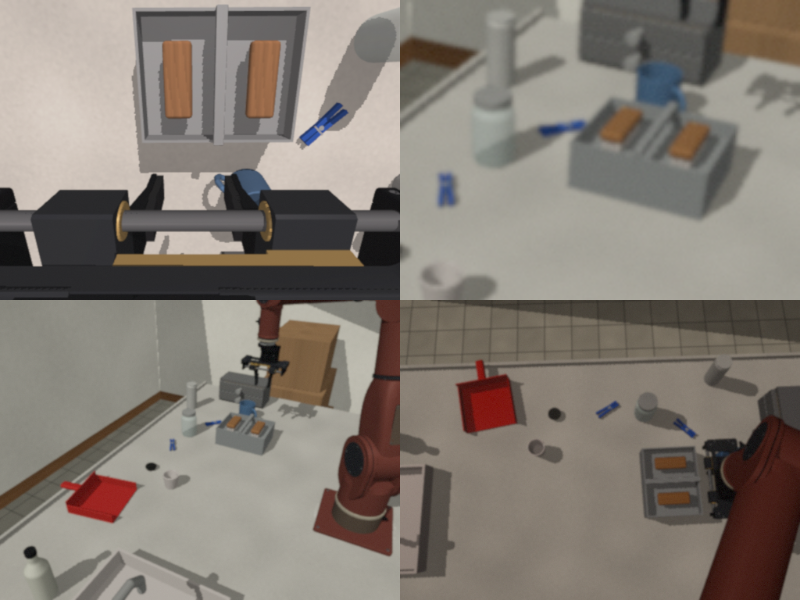

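The final picture shows both brushes in the stacked upper tray at (178,80) and (263,80) in the wrist panel. The trays are flush, no wooden pegs or spoons are left on the shelf, and the bystanders have not moved. The gripper is clear, so I'm handing in.

```bash
python3 -c "
from bench import arm
print(arm.close_job())"
```

```text
the job is handed in; nothing more can be done
None
```

I handed the job in: two pegs are in the narrow bay, two spoons are in the wide bay, the handled tray is seated flush on top, and both brushes are in it. I found no third peg, and the pot, jar, dustpan, plug, mug and blue look-alikes were left where they stood.

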